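Free the seized clamp screw and load the bench shaker

ROBOT

A 6-joint arm with a two-finger parallel gripper is mounted at the origin on the work surface. World frame = base frame: x ahead of the robot, y to its left, z up, the work surface at z = 0. Lengths are in m, angles in degrees, forces in N, time in s.
With the tool pointing down it reaches from about 0.375 to 0.9 m from the base axis. Payload 3.1 kg.
Tool frame: the origin (TCP) lies at the very end of the fingers, on their centre line; the grasp point (between the pads) lies 19 mm behind it; z points along the fingers, y is the line along which they close (so a half turn about z gives the same grasp; the last joint's range is limited). The gripper opens to 87 mm and grips with 3 to 60 N. Pads are 19 mm wide; open, the fingers measure 117 mm over their backs; the gripper's body (75 mm by 190 mm) begins 51 mm behind the grasp point.
Start: joints at [-85.113, 30.224, 82.088, -0, 67.689, -10.227], TCP at [0.163, -0.603, 0.192] pointing down, gripper open.
Joint ranges: [-176.69, 176.69], [-43.24, 126.21], [12.49, 139.97], [-82, 262], [0, 151.66], [-163.58, 163.58]. Speed limits (degrees/s): [159.86, 159.86, 180, 180, 180, 180].

INTERFACE

Orientations are given as a 3x3 rotation matrix whose columns are the frame's x, y, z axes.
In Python, from rig import * gives the robot as it stands.
- The arm moves only by the tool jog_arm, never from a script. Its arguments are lists of equal length, an entry for each row: "delta_pos": the shift along the world's x, y, z in cm, a list of three; "turn": the turn about the world's z in degrees; "grip": the closure, from 0 (fully open) to 1 (shut). In form: {"delta_pos": [[x, y, z], ...], "turn": [turn, ...], "grip": [grip, ...]}. A call has 1 to 12 rows; each row is the pose to reach, as a shift and turn from the pose commanded when the call began; what a row does not reach only later rows make up. A row lasts 1/8 s, in which the tool goes at most 62.5 mm and 10.7 degrees, less where a joint would pass 70% of its speed; a pose out of reach is approached as far as the arm can. A call with a gripper value outside its range is refused whole. The fingers move at their own pace and stop on an object; the grip force is fixed at half the most. Time passes only in rows, so rows that repeat a pose let the fingers close. It gives the time, the measured TCP pose, the force, the opening and the grip force at its end, in the units of the state.
- read_state(): the state, without advancing time (a new reading comes with each control period).
- capture(name): name is "scene" or "side" or "wrist"; returns a dict with "color" (384x512x3 uint8, blue, green, red), "fovy" (degrees; the focal length in pixels is half the picture's height over the tangent of half this angle, whatever the lens; pixels are square), "cx", "cy" (the principal point, pixels), "camera_from_world" (4x4, takes a point from world to camera coordinates). Camera axes: x right, y up, looking along -z (the intrinsics and any distortion apply to the point x, -y, -z); pixel columns grow to the right and rows downward; lengths in m; the calibration is good to about 2 mm. A picture is of the moment at which its call begins. There is no depth.
- hand_in(): hands the job in; it is judged then, once.
The state is a dict: "time_s": time; "joint_positions": joint angles; "qvel": joint speeds; "tau": joint torques, N m; "position": TCP position; "tcp_rot": TCP orientation; "force": force on the tool from outside, world axes, zero at the start; "moment": the same for the moment, N m; "opening": opening from 0.0 (shut) to 1.0 (fully open); "grasp_force": force on a finger pad.
Only numpy, scipy, OpenCV 4.12 (cv2) and the standard library are available. Lean on these libraries where they do the work, as an engineer would, in place of code of your own. Each camera call takes 0.05 s, during which the arm holds its last target. There are 200 camera calls.

TASK

Load the small shaker on the bench. The clamp screw of its retaining bar has seized: take the black wing knob and rock it back and forth in small arcs, back home and a little further each time, until it breaks free, then back it off half a turn so that the bore under it is clear. Stand all the specimen jars upright in a row on the platform, close in front of the fixed rail, pass the loose retaining bar through the plain eye and on through the clamp post until its grip is home against the eye plate, and screw the knob down tight on the bar again. Leave the slide box, the stain bottle and the tube rack where they are.

Things in the scene. Friction and masses are not known exactly. Their poses are not given: they have to be found in the camera images.
- shaker: small orbital shaker fixed to the bench, white housing 220 x 230 mm; origin: centre of its underside; z up, y along the jar row from the plain eye plate to the clamp post, x away from its control panel; all frames on it but the knob's are parallel to this. Platform 190 (x) x 235 (y) mm, top 85 mm up. Both bores are round, 16 mm wide, in line along y at x = -29 mm, 145 mm up
- eye_plain (a point): centre of the plain eye's mouth, on the outer (-y) face of the eye plate, an upright plate 12 mm thick (shaker y = -80 to -68 mm, x = -55 to +45 mm, top 169 mm above the bench); the bar enters here and travels along the shaker's +y
- eye_clamp (a point): centre of the clamp post's bore at its outer (+y) face, 190 mm along +y from eye_plain. The post is 32 (x) x 24 (y) mm (shaker y = +86 to +110 mm), top 163 mm above the bench; the clamp screw stands on it, its axis 12 mm inside this face
- rail_mid (a point): middle of the fixed rail at the back of the jar row, a 10 mm steel rod along the shaker's y, 148 mm long, at x = +30 mm, 145 mm above the bench. Its left end is held by a plate at shaker y = +68 to +80 mm, x = -5 to +45 mm, top 160 mm up; its right end by the eye plate
- row_mid (a point): middle of the jar row, on the platform's surface at shaker x = +3 mm: a jar whose axis is on this line (along the shaker's y) clears the rail by 2 mm and the bar, once it is in, by 6 mm. Room for three jars side by side, centres at y = -44, 0 and +44 mm; their tops stand 35 mm over the rail's top
- screw (a joint): angle of the clamp screw, rad; 0 = screwed home (start: 0 to 0.06), end stop 3.5; grows anticlockwise from above (loosening). Seized: the 1st forward stroke stops dead at 0.27; only after coming back home (below 0.08) does the next reach 0.41, then 0.55; the 4th breaks free and runs on. Go right up to each stop and rest 0.2 s there and at home. Free, it turns at 0.08 N m and stays put
- knob_grip (a point): centre of the black wing knob on the clamp screw: a grip 52 mm long, 12 mm thick, 26 mm high, on the screw's upright axis. Its frame turns with it: x along the wing (along the shaker's x at screw 0), y across its thickness, z up. 188 mm above the bench when home; climbs 1.75 mm per rad
- screw_tip (a point): lower end of the screw, a 10 mm steel stem. Screwed home it reaches 5 mm down into the post's bore and bars the bar's way; the bore is clear above about 2.6 rad. With the bar in, it meets the bar at about 0.7 rad and presses it tight below about 0.4 rad (down to 0 if turned hard)
- jar1_mid (a point): straight-sided amber specimen jar with paper label and white screw cap of the same width: a plain cylinder 40 mm in diameter, 100 mm tall, 0.1 to 0.2 kg, bottom-heavy (thick glass foot), standing on the bench; this point is its centre, 50 mm above its foot. From start to start 1, 2 or 3 jars are there (None: absent)
- jar2_mid (a point): as jar1_mid, for another jar
- jar3_mid (a point): as jar1_mid, for another jar
- bar_grip (a point): centre of the square black grip (24 x 24 mm, 50 mm long) at the rear of the loose retaining bar, 0.1 to 0.16 kg; frame: y forward along the rod. From the grip's front face a 12 mm steel rod runs 202 mm forward, its last 12 mm tapered to 6 mm. On the bench this point is 12 mm up and the rod droops to the bench. Home, the grip's face (25 mm ahead of this point) meets the eye plate
- bar_tip (a point): tip of the bar's rod, on its axis, 227 mm along the bar's +y from bar_grip; with the bar home it stands 12 mm out of the clamp post
- slide_box_mid (a point): centre of the blue microscope-slide box, 102 x 172 x 41 mm; leave alone
- stain_bottle_mid (a point): centre of the amber stain bottle, 64 mm diameter, 130 mm tall; leave alone
- tube_rack_mid (a point): centre of the white test-tube rack, 70 x 220 mm, 88 mm tall with its tubes; leave alone
Things that resemble listed ones, but are neither listed nor needed, are in the scene too. What is shaped like the part that bears jar2_mid but purple is not meant.

How it is judged:
By the outcome, as a careful person would: the job done as asked, in the order asked, and still so for the second after the job is handed in, with the robot touching nothing.
Of jar1, jar2, jar3 only 1 to 3 are there at a start; the rules pass over those that are not, and their reading is None.
At some moment in a run one of jar1, jar2, jar3, bar may be knocked a few centimetres aside while the robot is not near it.
It also fails if it takes over 210 s, if anything falls off the work surface, if the arm or the gripper's body presses on something with over 40 N, if the wrist force passes 120 N, or if a joint passes its speed limit or range.

## Working session

There is one attempt and no reset: what is moved stays moved. The work goes in short steps, Python scripts to look and compute and a tool call to move; the robot and the scene stay as the last step left them, time stands still between calls to the robot, and variables do not carry over. Pictures are saved under pics/ and viewed, at most 14 in all, crops included, and the job is handed in when it is done.

Besides the shell and the picture viewer there is one more tool, called after "Request:" as name([rows], argument=value, ...), one row to a line, values as JSON. jog_arm: Moves the arm, as the interface text tells. Its arguments: {"type":"object","properties":{"delta_pos":{"type":"array"},"turn":{"type":"array"},"grip":{"type":"array"}},"required":["delta_pos","turn","grip"]}

```bash
mkdir -p pics; ls; cat > h.py <<'E'
from rig import *
import numpy as np, cv2
def snap(n,fn=None):
    c=capture(n)
    if fn: cv2.imwrite('pics/'+fn,c['color'])
    return c
def ray(c,u,v):
    f=c['color'].shape[0]/2/np.tan(np.radians(c['fovy'])/2)
    T=np.array(c['camera_from_world']);R=T[:3,:3];o=-R.T@T[:3,3]
    d=R.T@np.array([(u-c['cx'])/f,-(v-c['cy'])/f,-1.]);return o,d/np.linalg.norm(d)
def onz(c,u,v,z):
    o,d=ray(c,u,v);return o+d*(z-o[2])/d[2]
def proj(c,p):
    f=c['color'].shape[0]/2/np.tan(np.radians(c['fovy'])/2)
    T=np.array(c['camera_from_world']);q=T[:3,:3]@np.array(p)+T[:3,3]
    return np.array([c['cx']+f*q[0]/-q[2],c['cy']+f*q[1]/q[2]])
def tri(c1,p1,c2,p2):
    o1,d1=ray(c1,*p1);o2,d2=ray(c2,*p2)
    s=np.linalg.lstsq(np.c_[d1,-d2],o2-o1,rcond=None)[0]
    a=o1+d1*s[0];b=o2+d2*s[1];return (a+b)/2,np.linalg.norm(a-b)
def st():
    s=read_state();print('t',round(s['time_s'],2),'pos',np.round(s['position'],4),'F',np.round(s['force'],1),'M',np.round(s['moment'],2),'op',round(s['opening'],3),'gf',round(s['grasp_force'],1));print(np.round(s['tcp_rot'],3).tolist(),np.round(s['joint_positions'],1));return s
E
python3 - <<'E'
from h import *
a=snap('scene','scene0.png');b=snap('side','side0.png');w=snap('wrist','wrist0.png')
for c in (a,b,w):
    print({k:v for k,v in c.items() if k not in('color','camera_from_world')},np.round(ray(c,c['cx'],c['cy']),3).tolist())
st()
E
```

```text
pics
{'fovy': 51.8751003336773, 'cx': 253.43083927014655, 'cy': 196.20327897385323} [[1.239, 0.801, 0.808], [-0.546, -0.614, -0.57]]
{'fovy': 53.88113892235344, 'cx': 250.81314729126527, 'cy': 189.15138643417183} [[0.418, 0.82, 0.688], [0.149, -0.798, -0.584]]
{'fovy': 67.05775589842912, 'cx': 258.1422536985915, 'cy': 190.42554676668237} [[0.233, -0.584, 0.384], [-0.257, -0.068, -0.964]]
t 0.15 pos [ 0.1629 -0.6028  0.1909] F [0.1 0.7 0.3] M [-0.02 -0.05 -0.01] op 1.002 gf 0.0
[[0.965, 0.261, -0.0], [0.261, -0.965, 0.002], [0.0, -0.002, -1.0]] [-85.1  30.3  82.1  -0.   67.7 -10.2]
```

View pics/scene0.png

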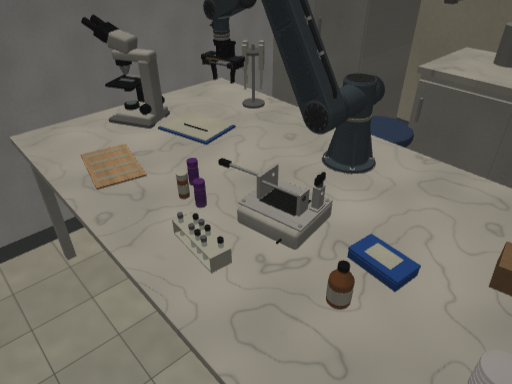

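View pics/side0.png

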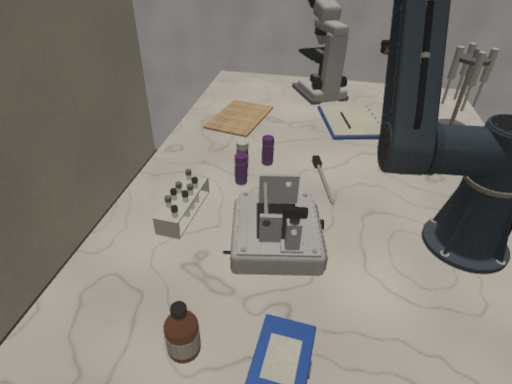

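```bash
python3 - <<'E'
from h import *
a=cv2.imread('pics/scene0.png');b=cv2.imread('pics/side0.png')
A=cv2.resize(a[145:275,160:350],None,fx=4,fy=4,interpolation=cv2.INTER_CUBIC)
B=cv2.resize(b[125:280,215:355],None,fx=3.8,fy=3.8,interpolation=cv2.INTER_CUBIC)
cv2.imwrite('pics/a1.png',A);cv2.imwrite('pics/b1.png',B);print(A.shape,B.shape)
E
```

```text
(520, 760, 3) (589, 532, 3)
```

View pics/a1.png

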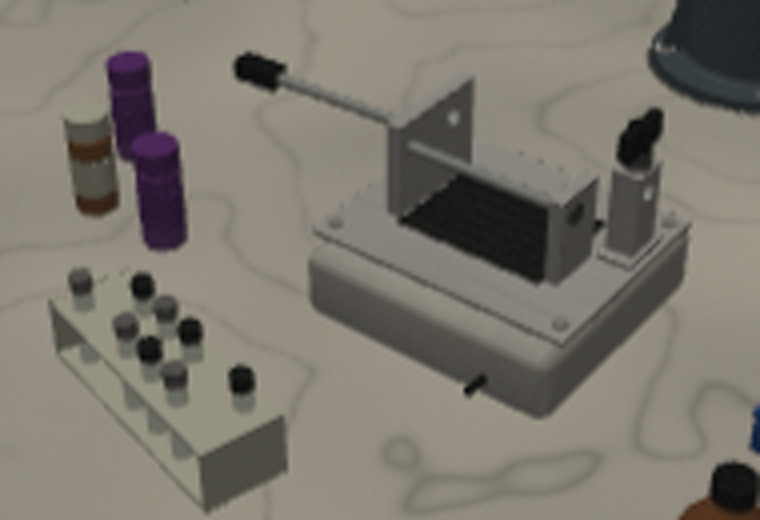

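View pics/b1.png

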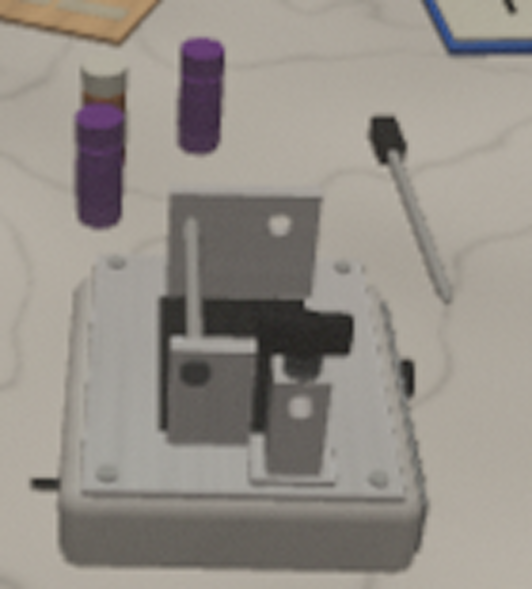

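```bash
python3 - <<'E'
from h import *
a=snap('scene');b=snap('side')
A=lambda x,y:(160+x/4-.375,145+y/4-.375)
B=lambda x,y:(215+x/3.8-.37,125+y/3.8-.37)
print('platA',[onz(a,*A(*p),.085).round(4)[:2].tolist() for p in((313,230),(562,343),(690,228))])
print('platB',[onz(b,*B(*p),.085).round(4)[:2].tolist() for p in((95,262),(82,493),(405,500),(370,258))])
print('bolts A',[onz(a,*A(*p),.087).round(4)[:2].tolist() for p in((336,222),(561,324),(669,219))])
print('bolts B',[onz(b,*B(*p),.087).round(4)[:2].tolist() for p in((117,262),(108,473),(379,479),(343,267))])
print('knob',tri(a,A(640,140),b,B(302,333)),onz(a,*A(640,140),.188),onz(b,*B(302,333),.188))
print('bargrip',tri(a,A(258,70),b,B(387,139)),onz(a,*A(258,70),.012),onz(b,*B(387,139),.012))
print('bartip',onz(b,*B(447,297),.004))
print('jar top',tri(a,A(87,113),b,B(104,72)),onz(a,*A(87,113),.1),onz(b,*B(104,72),.1))
print('clamp bore out',tri(a,A(648,193),b,B(300,406)))
print('eye bore',tri(a,A(454,117),b,B(280,225)))
print('rail left end',tri(a,A(575,213),b,B(195,373)))
E
```

```text
platA [[0.6033, 0.013], [0.5614, 0.2392], [0.3827, 0.2113]]
platB [[0.5969, 0.0236], [0.5553, 0.245], [0.3713, 0.2117], [0.4066, -0.0228]]
bolts A [[0.5846, 0.0192], [0.5479, 0.2257], [0.3877, 0.194]]
bolts B [[0.5812, 0.0229], [0.5436, 0.228], [0.3872, 0.1998], [0.4245, -0.0051]]
knob (array([0.4408167 , 0.19761084, 0.18581514]), np.float64(0.0008470229713024602)) [0.44408645 0.20030618 0.188     ] [0.44067684 0.19965309 0.188     ]
bargrip (array([ 0.40166062, -0.31573382,  0.01102818]), np.float64(0.0030498306711177077)) [ 0.40111386 -0.31696561  0.012     ] [ 0.40191682 -0.31116071  0.012     ]
bartip [ 0.34277795 -0.09695037  0.004     ]
jar top (array([ 0.64644507, -0.23798561,  0.0940414 ]), np.float64(0.006588651836662141)) [ 0.64864726 -0.23504893  0.1       ] [ 0.6435043  -0.22079512  0.1       ]
clamp bore out (array([0.43724877, 0.20758017, 0.14165302]), np.float64(0.00019279425027177266))
eye bore (array([0.46876412, 0.0321588 , 0.14197536]), np.float64(8.987611183073099e-05))
rail left end (array([0.49967819, 0.19136605, 0.14293304]), np.float64(0.0026008991263301987))
```

Request:
jog_arm([
  [3,4,5],
  [30,40,11],
  [30,40,11],
  [30,40,11],
  [30,40,11],
  [30,40,11],
  [30,40,11],
  [30,40,11],
  [30,40,11],
  [28,72,11],
  [28,72,11],
  [28,72,11],
], turn=[0,0,0,0,0,0,-5,-5,-5,-5,-5,-5], grip=[0,0,0,0,0,0,0,0,0,0,0,0])

```text
time_s: 1.75
position: [0.451, -0.0144, 0.3017]
tcp_rot: [[0.985, 0.175, 0.001], [0.175, -0.985, 0.0], [0.001, -0.0, -1.0]]
force: [1.6, 0.9, 0.1]
opening: 1.001
grasp_force: 0.0
```

Request:
jog_arm([
  [0,0,0],
  [0,0,0],
  [0,0,0],
  [0,0,0],
], turn=[0,0,0,0], grip=[0.4,0.4,0.4,0.4])

```text
time_s: 2.25
position: [0.4516, -0.0176, 0.3015]
tcp_rot: [[0.985, 0.173, -0.0], [0.173, -0.985, -0.0], [-0.0, 0.0, -1.0]]
force: [0.1, -0.7, -0.5]
opening: 0.65
grasp_force: 0.0
```

```bash
python3 - <<'E'
from h import *
a=snap('scene');b=snap('side');w=snap('wrist')
A=cv2.resize(a['color'][:190],(760,282),interpolation=cv2.INTER_CUBIC)
B=cv2.resize(b['color'][:192,200:],(480,295),interpolation=cv2.INTER_CUBIC)
W=cv2.resize(w['color'],(400,300))
can=np.zeros((600,800,3),np.uint8);can[:282,:760]=A;can[300:595,:390]=B[:,:390];can[300:600,400:800]=W
cv2.imwrite('pics/m2.png',can);cv2.imwrite('pics/w2.png',w['color'])
E
```

```text
(no output)
```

View pics/m2.png

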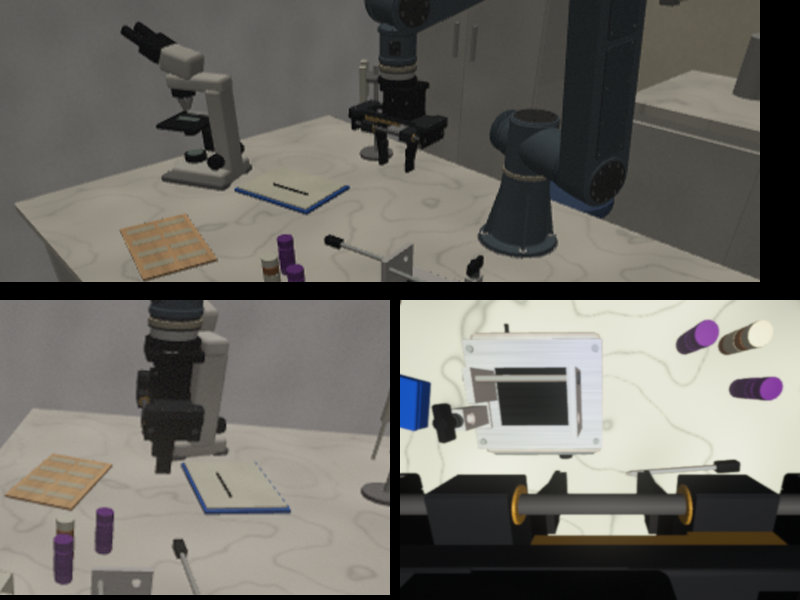

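Request:
jog_arm([
  [-1.2,21.8,0],
  [-1.2,21.8,0],
  [-1.2,21.8,0],
  [-1.2,21.8,-4],
  [-1.2,21.8,-4],
  [-1.2,21.8,-4],
], turn=[0,0,0,0,0,0], grip=[0.4,0.4,0.4,0.4,0.4,0.4])

```text
time_s: 3.15
position: [0.44, 0.2011, 0.2621]
tcp_rot: [[0.985, 0.175, 0.001], [0.175, -0.985, -0.0], [0.001, 0.001, -1.0]]
force: [0.0, 0.1, 0.3]
opening: 0.6
grasp_force: 0.0
```

```bash
python3 - <<'E'
from h import *
w=snap('wrist','w3.png');b=snap('side');s=st()
can=np.zeros((600,800,3),np.uint8)
can[:384,:512]=w['color'];can[:200,520:720]=b['color'][150:350,200:400]
p=(.440,.200,.201)
u=proj(w,p);print(u,proj(b,p))
can[384:600,0:512]=0
cv2.imwrite('pics/m3.png',can)
E
```

```text
t 3.25 pos [0.4405 0.2008 0.2628] F [0.3 0.1 0.2] M [ 0.05 -0.03  0.05] op 0.596 gf 0.0
[[0.985, 0.174, 0.002], [0.174, -0.985, 0.0], [0.002, 0.0, -1.0]] [11.3 14.2 96.5 -0.  69.2 91.3]
[259.38107308 193.65711272] [294.92236986 207.54124074]
```

View pics/m3.png

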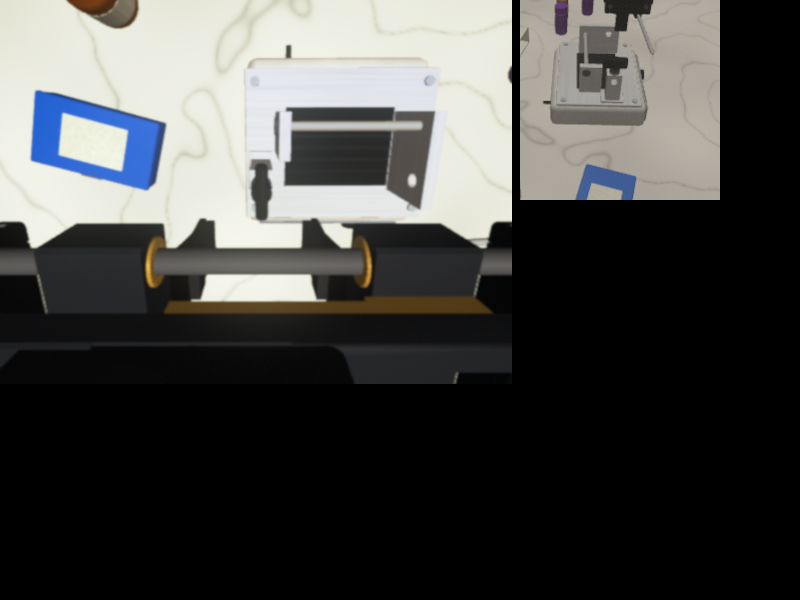

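```bash
python3 - <<'E'
from h import *
w=snap('wrist');s=read_state()
g=w['color'].max(2)[155:222,245:275]
m=(g<75).astype(np.uint8)
for r in range(0,67,3): print(155+r,''.join('#' if x else '.' for x in m[r]), )
# refs
c=np.array([.4853,.110]);X=np.array([.984,.179]);Y=np.array([-.179,.984])
k=c-.029*X+.098*Y
for dx in(-.026,.026):
  for z in (.201,.175): print(dx,z,[proj(w,[*(k+dx*X+dy*Y),z]).round(1).tolist() for dy in(-.006,.006)])
print(k, proj(w,s['position']))
for q in ((261.5,165),(261.5,214)): print(q,onz(w,*q,.201))
# bolts + bores
for q in ((254.5,81.5),(429,80.5),(411,208)): print(onz(w,*q,.087))
E
```

```text
155 ..............................
158 ..............................
161 ..............................
164 ..............####............
167 ...........##########.........
170 ...........##########.........
173 ...........##########.........
176 ...........##########.........
179 ..........############........
182 .........##############.......
185 .......#################......
188 .......##################.....
191 .......##################.....
194 .......##################.....
197 ........################......
200 ..........############........
203 ...........##########.........
206 ...........##########.........
209 ...........##########.........
212 ...........##########.........
215 ...........##########.........
218 .............#######..........
221 ..............................
-0.026 0.201 [[264.0, 221.2], [251.2, 221.3]]
-0.026 0.175 [[263.5, 212.0], [251.8, 212.0]]
0.026 0.201 [[263.9, 166.7], [250.5, 166.8]]
0.026 0.175 [[263.4, 161.8], [251.2, 161.9]]
[0.439222 0.201241] [258.28736955 217.29462327]
(261.5, 165) [0.46703084 0.20241728 0.201     ]
(261.5, 214) [0.42141968 0.19426263 0.201     ]
[0.54518737 0.22351419 0.087     ]
[0.58246501 0.01787755 0.087     ]
[ 0.42407418 -0.01077635  0.087     ]
```

Request:
jog_arm([
  [0,-0.25,-5],
  [0,-0.25,-8],
  [0,-0.25,-9.2],
  [0,-0.25,-9.2],
  [0,-0.25,-9.2],
], turn=[0,0,0,0,0], grip=[0.4,0.4,0.4,0.4,0.6])

```text
time_s: 3.92
position: [0.4407, 0.1994, 0.171]
tcp_rot: [[0.985, 0.175, 0.003], [0.175, -0.985, 0.001], [0.003, -0.0, -1.0]]
force: [0.4, -0.8, 0.9]
opening: 0.548
grasp_force: 0.0
```

Request:
jog_arm([
  [0,0,0],
  [0,0,0],
  [0,0,0],
  [0,0,0],
  [0,0,0],
  [0,0,0],
], turn=[0,0,0,0,0,0], grip=[0.7,0.8,1,1,1,1])

```text
time_s: 4.68
position: [0.4399, 0.1995, 0.1703]
tcp_rot: [[0.984, 0.176, 0.002], [0.176, -0.984, 0.0], [0.002, -0.0, -1.0]]
force: [0.1, -0.1, 5.1]
opening: 0.011
grasp_force: 2.7
```

```bash
python3 - <<'E'
from h import *
st()
E
```

```text
t 4.67 pos [0.4399 0.1995 0.1703] F [ 0.1 -0.1  5.1] M [-0.07  0.1   0.01] op 0.011 gf 2.7
[[0.984, 0.176, 0.002], [0.176, -0.984, 0.0], [0.002, -0.0, -1.0]] [ 11.1  21.1 103.5   0.   55.4  91. ]
```

```bash
python3 - <<'E'
from h import *
a=snap('scene');b=snap('side');w=snap('wrist')
can=np.zeros((600,800,3),np.uint8)
can[:300,:400]=cv2.resize(a['color'][125:225,260:393],(400,300),interpolation=cv2.INTER_CUBIC)
can[:300,400:]=cv2.resize(b['color'][150:250,230:363],(400,300),interpolation=cv2.INTER_CUBIC)
can[300:600,:400]=cv2.resize(w['color'],(400,300))
cv2.imwrite('pics/m4.png',can)
E
```

```text
(no output)
```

View pics/m4.png

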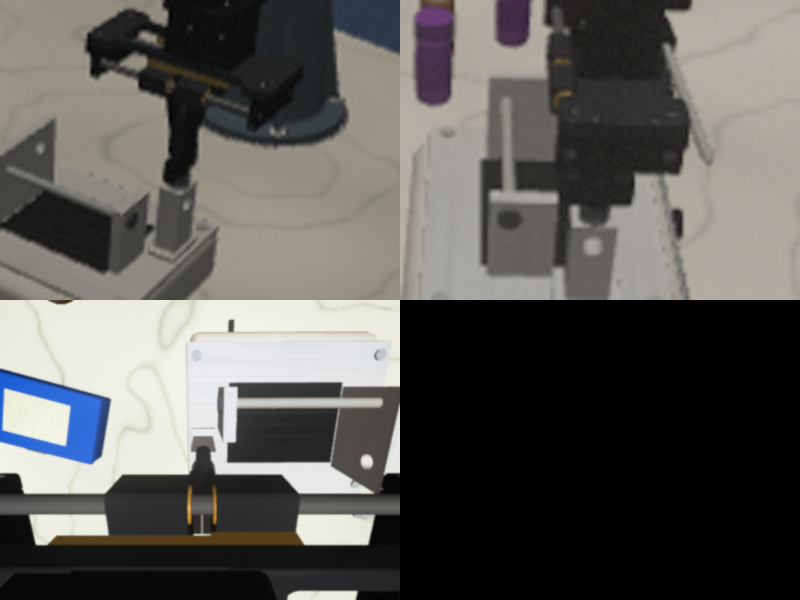

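Request:
jog_arm([
  [0,0,0],
  [0,0,0],
  [0,0,0],
], turn=[0,0,0], grip=[1,1,1])

```text
time_s: 5.2
position: [0.44, 0.1995, 0.1702]
tcp_rot: [[0.984, 0.176, 0.002], [0.176, -0.984, 0.0], [0.002, -0.0, -1.0]]
force: [-0.1, -0.6, 5.3]
opening: 0.005
grasp_force: 2.8
```

```bash
python3 - <<'E'
from h import *
w=snap('wrist');b=snap('side');s=st()
can=np.zeros((520,800,3),np.uint8)
can[:520,:400]=cv2.resize(np.clip(w['color'][170:300,212:312].astype(float)*2.5,0,255).astype(np.uint8),(400,520),interpolation=cv2.INTER_CUBIC)
can[:520,400:]=cv2.resize(np.clip(b['color'][165:248,265:329].astype(float)*2.5,0,255).astype(np.uint8),(400,520),interpolation=cv2.INTER_CUBIC)
cv2.imwrite('pics/m5.png',can)
E
```

```text
t 5.3 pos [0.44   0.1995 0.1702] F [-0.3 -0.3  5.5] M [-0.02  0.07 -0.02] op 0.006 gf 2.8
[[0.984, 0.176, 0.002], [0.176, -0.984, 0.0], [0.002, -0.0, -1.0]] [ 11.1  21.1 103.5   0.   55.4  91. ]
```

View pics/m5.png

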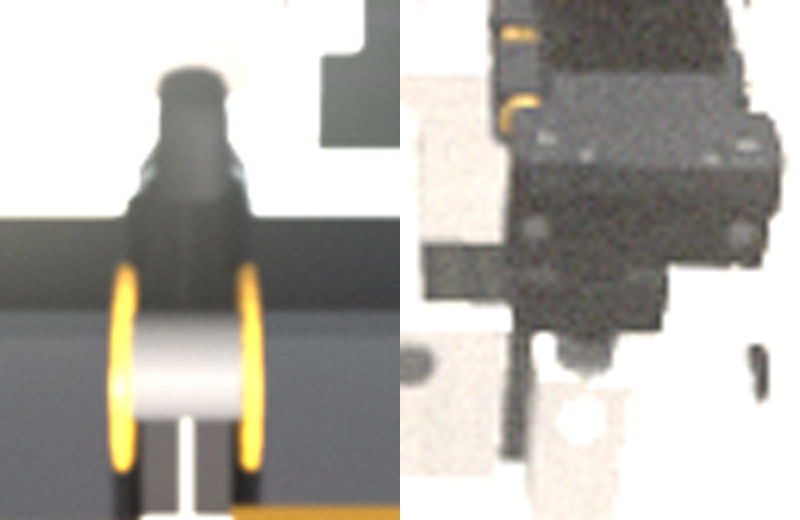

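Request:
jog_arm([
  [0,0,0],
  [0,0,0],
  [0,0,0],
], turn=[4,8,8], grip=[1,1,1])

```text
time_s: 5.68
position: [0.44, 0.1996, 0.1702]
tcp_rot: [[0.95, 0.311, 0.002], [0.311, -0.95, 0.001], [0.002, -0.0, -1.0]]
force: [0.2, -0.1, 5.8]
opening: 0.005
grasp_force: 2.8
```

```bash
python3 - <<'E'
from h import *
w=snap('wrist');b=snap('side');s=st()
print(proj(b,s['position']),proj(b,s['position']+[0,0,.03]))
m=(w['color'].max(2)[165:225,240:285]<75)
for r in range(0,60,3): print(165+r,''.join('#' if x else '.' for x in m[r]))
E
```

```text
t 5.78 pos [0.44   0.1996 0.1703] F [0.2 0.  5.7] M [-0.03  0.04  0.03] op 0.002 gf 2.8
[[0.95, 0.311, 0.002], [0.311, -0.95, 0.001], [0.002, -0.0, -1.0]] [ 11.1  21.1 103.4   0.   55.3  83. ]
[293.73188089 218.77318295] [294.898609  207.6964427]
165 .............................................
168 .............................................
171 .............................................
174 .............................................
177 .............................................
180 .............................................
183 .............................................
186 .............................................
189 ..................#############..............
192 ................#################............
195 ................#################............
198 ................#################............
201 ................#################............
204 ..............###################............
207 ...........######################............
210 ........########################.............
213 ........#########################............
216 .......##########################............
219 .....#############################...........
222 ....##############################...........
```

```bash
python3 - <<'E'
from h import *
w=snap('wrist');s=read_state();R=np.array(s['tcp_rot']);p=np.array(s['position'])
for dx in (.0095,.026):
  for z in (.201,.175): print(dx,z,[proj(w,[*(p+dx*R[:,0]+dy*R[:,1])[:2],z]).round(1).tolist() for dy in(-.006,.006)])
g=w['color'][180:300:4,212:312].max(2)
for i,r in enumerate(g): print(180+4*i,' '.join('%3d'%x for x in r[::4]))
E
```

```text
0.0095 0.201 [[248.2, 220.5], [268.2, 220.5]]
0.0095 0.175 [[249.4, 206.7], [266.9, 206.7]]
0.026 0.201 [[247.9, 194.0], [268.4, 194.0]]
0.026 0.175 [[249.2, 183.3], [267.1, 183.3]]
180 239 239 240 239 231 236 240 227 227 188 116 116 114 113 112 111 220 233 233 124 231 236 236 235  64
184 239 239 239 239 233 234 240 220 224 157 114 114 114 113 111 110 188 231 231 197 234 234 234 229  52
188 239 239 239 240 234 231 240 212 218 138 113 103  60  56  68 106 148 232 231 230  83  85 129 128  48
192 239 239 240 240 237 228 239 215 222 152 127  63  49  49  48  69 117 230 230 226  57  50  50  49  48
196 239 240 240 240 238 227 236 215 227 231 232  66  49  48  47  60 155 227 233 222  52  49  49  48  47
200 240 240 240 240 239 230 229 223 229 231 228  55  50  51  51  56 229 231 231 192  49  48  46  45  44
204 240 240 240 240 240 236 220 226 231 227 129  48  50  52  53  55 227 230 231 155  47  47  45  44  44
208 240 240 241 241 241 239 226 229 231 111  56  46  47  51  50  75 230 228 227 107  46  46  44  45  43
212 241 241 241 241 241 241 226 230 206  72  55  44  46  49  48  60 230 229 229 153 11
[... 1501 characters left out ...]
  46 168 139  90  89  90  90  88  90 101 170  45  46  46  46  44  46  45  45
276  47  46  46  46  46  45  46 157 143  46  49  71  81  49  47  86 162  45  45  45  45  46  45  46  45
280  45  45  46  45  45  46  46 150 133  44  48  70  80  48  45  91 158  44  46  45  45  45  45  45  45
284  46  45  45  44  45  44  44 111 126  42  46  70  80  48  45  87 121  45  44  44  44  45  44  44  45
288  45  45  45  44  45  45  45  38  28  43  46  69  79  47  45  19  35  44  45  45  44  44  45  44  45
292  44  45  45  45  45  44  44  33  18  42  46  68  78  46  43  16  28  44  44  45  44  45  43  44  45
296  44  44  44  44  45  44  44  33  19  42  46  67  76  46  46  47  52  60  60  59  60  60  59  59  60
```

Request:
jog_arm([
  [0,0,0],
  [0,0,0],
  [0,0,0],
  [0,0,0],
], turn=[5,10,10,10], grip=[1,1,1,1])

```text
time_s: 6.32
position: [0.4401, 0.1996, 0.1703]
tcp_rot: [[0.882, 0.471, 0.002], [0.471, -0.882, 0.001], [0.002, 0.0, -1.0]]
force: [0.1, -0.1, 5.9]
opening: 0.002
grasp_force: 2.8
```

```bash
python3 - <<'E'
from h import *
s=st();w=snap('wrist');b=snap('side');a=snap('scene')
can=np.zeros((600,800,3),np.uint8)
f=lambda im,sz:cv2.resize(np.clip(im.astype(float)*2.2,0,255).astype(np.uint8),sz,interpolation=cv2.INTER_CUBIC)
can[:600,:400]=f(a['color'][145:205,300:340],(400,600))
can[:600,400:]=f(w['color'][165:255,230:290],(400,600))
cv2.imwrite('pics/m6.png',can)
E
```

```text
t 6.33 pos [0.4401 0.1996 0.1703] F [ 0.1 -0.1  5.9] M [ 0.01 -0.02 -0.  ] op 0.002 gf 2.8
[[0.882, 0.471, 0.002], [0.471, -0.882, 0.001], [0.002, 0.0, -1.0]] [ 11.1  21.1 103.4   0.   55.3  73. ]
```

View pics/m6.png

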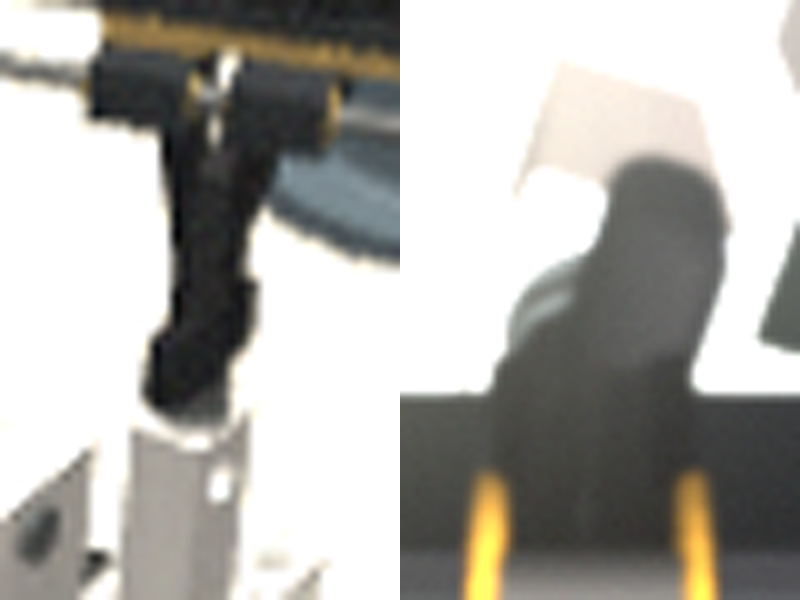

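```bash
python3 - <<'E'
from h import *
a=snap('scene');b=snap('side');w=snap('wrist')
for z in (.163,.17,.175,.188,.201,.22): print(z,proj(a,[.440,.1996,z]).round(1),proj(b,[.440,.1996,z]).round(1))
# post top corners, shaker centre .4855,.1073
c=np.array([.485,.1073]);X=np.array([.984,.178]);Y=np.array([-.178,.984])
for dx in(-.045,-.013):
  for dy in(.086,.110):
    q=[*(c+dx*X+dy*Y),.163];print(dx,dy,'postA',proj(a,q).round(1),'B',proj(b,q).round(1),'W',proj(w,q).round(1))
E
```

```text
0.163 [319.6 186.1] [293.5 221.4]
0.17 [319.8 184.2] [293.7 218.9]
0.175 [320.  182.8] [293.9 217.1]
0.188 [320.3 179. ] [294.4 212.3]
0.201 [320.7 175.3] [294.9 207.4]
0.22 [321.3 169.7] [295.7 200.1]
-0.045 0.086 postA [318.7 182.2] B [301.  217.7] W [267.3 239.1]
-0.045 0.11 postA [325.8 184.9] B [302. 225.] W [236.8 230.1]
-0.013 0.086 postA [313.3 186.9] B [286.1 217.4] W [281.2 200.5]
-0.013 0.11 postA [320.4 189.6] B [286.8 224.7] W [249.6 190.7]
```

Request:
jog_arm([
  [0,-0.1,1],
  [0,-0.1,1],
  [0,-0.1,1],
  [0,-0.1,1],
  [0,-0.1,1],
], turn=[-8,-18,-18,-18,-18], grip=[0.4,0.4,0.4,0.4,0.4])

```text
time_s: 7.25
position: [0.4391, 0.1983, 0.1794]
tcp_rot: [[0.984, 0.177, -0.001], [0.177, -0.984, -0.0], [-0.001, -0.0, -1.0]]
force: [0.1, 0.1, -0.8]
opening: 0.488
grasp_force: 0.0
```

```bash
python3 - <<'E'
from h import *
s=st();w=snap('wrist');R=np.array(s['tcp_rot']);p=np.array(s['position'])
h=s['opening']*.0435
for dz in(0,.031):
  print(dz,[proj(w,p+.0095*R[:,0]+y*R[:,1]+[0,0,dz]).round(1).tolist() for y in(-h-.015,-h,h,h+.015)],[proj(w,p+y*R[:,1]+[0,0,dz]).round(1).tolist() for y in(-h-.015,-h,h,h+.015)])
g=w['color'].max(2)[196:260:3,150:366:3]
for i,r in enumerate(g): print(196+3*i,''.join('#' if x<75 else '+' if x<150 else '.' for x in r))
E
```

```text
t 7.25 pos [0.4391 0.1983 0.1794] F [ 0.1  0.1 -0.8] M [ 0.04  0.01 -0.  ] op 0.488 gf 0.0
[[0.984, 0.177, -0.001], [0.177, -0.984, -0.0], [-0.001, -0.0, -1.0]] [ 11.   20.3 102.9   0.   56.8  90.8]
0 [[206.6, 204.5], [228.0, 204.5], [288.5, 204.5], [309.9, 204.4]] [[207.2, 217.3], [228.3, 217.2], [288.2, 217.2], [309.3, 217.2]]
0.031 [[197.7, 220.8], [222.8, 220.8], [293.8, 220.7], [318.9, 220.7]] [[198.6, 235.4], [223.3, 235.4], [293.3, 235.3], [318.0, 235.3]]
196 .................................+#####+.......#########################
199 .................................+#####+.......#########################
202 .................................#######.......#########################
205 ................................+#######+...............................
208 ................................+#######+...............................
211 ................................#########...............................
214 ................................#########...............................
217 ................................#########...............................
220 .............
[... 360 characters left out ...]
#######
235 ##########.......#######+........#######+.......+#######.......#########
238 #######+++......########+.........#####+........+########......##+######
241 ######++++.....#########+.........#####+........+#########.....+#++#####
244 ######++++....##########+.........#####+........+##########....##++#####
247 #####+.++++..############.........#####+++++++++############+++##+++####
250 #####+.+##########################################################++####
253 #####..+#+++++++++++++++++++++++++++++++++++++++++++++#+++########+.####
256 #####..++++++++++++++++++++++++++++++++++++++++++++++++++++++++++++.####
259 #####.+++++++++++++++++++++++++++++++++++++++++++++++++++++++++++++.####
```

Request:
jog_arm([
  [0.05,0,-1.5],
  [0.05,0,-3],
  [0.05,0,-4.1],
  [0.05,0,-4.1],
], turn=[0,0,0,0], grip=[0.4,0.4,0.4,0.4])

```text
time_s: 7.8
position: [0.4392, 0.1982, 0.1379]
tcp_rot: [[0.984, 0.176, -0.002], [0.176, -0.984, -0.0], [-0.002, 0.0, -1.0]]
force: [-0.3, -0.2, 1.1]
opening: 0.6
grasp_force: 0.0
```

Request:
jog_arm([
  [0,0,0],
  [0,0,0],
  [0,0,0],
  [0,0,0],
  [0,0,0],
  [0,0,0],
  [0,0,0],
], turn=[0,0,0,0,0,0,0], grip=[0.7,0.9,1,1,1,1,1])

```text
time_s: 8.68
position: [0.4399, 0.1983, 0.1388]
tcp_rot: [[0.984, 0.176, 0.0], [0.176, -0.984, 0.0], [0.0, 0.0, -1.0]]
force: [-0.3, -1.1, 1.9]
opening: 0.232
grasp_force: 30.0
```

```bash
python3 - <<'E'
from h import *
st()
E
```

```text
t 8.68 pos [0.4399 0.1983 0.1388] F [-0.3 -1.1  1.9] M [-0.01  0.02 -0.01] op 0.232 gf 30.0
[[0.984, 0.176, 0.0], [0.176, -0.984, 0.0], [0.0, 0.0, -1.0]] [ 11.   24.  105.4  -0.   50.7  90.8]
```

Request:
jog_arm([
  [0,0,0],
  [0,0,0],
  [0,0,0.04],
  [0,0,0.04],
  [0,0,0.04],
  [0,0,0.04],
], turn=[4,9,14,18,18,18], grip=[1,1,1,1,1,1])

```text
time_s: 9.43
position: [0.4399, 0.1986, 0.1392]
tcp_rot: [[0.883, 0.47, 0.0], [0.47, -0.883, 0.001], [0.001, -0.001, -1.0]]
force: [0.3, 1.3, 3.4]
opening: 0.234
grasp_force: 30.0
```

```bash
cat > wing.py <<'E'
from h import *
def wing():
    s=st();w=snap('wrist');R=np.array(s['tcp_rot']);p=np.array(s['position'])
    yaw=np.degrees(np.arctan2(R[1,0],R[0,0]))
    print('tool yaw',yaw.round(2),'from home',(yaw-10.15).round(2))
    g=w['color'].max(2)[178:250:4,225:291]
    for i,r in enumerate(g): print(178+4*i,''.join('#' if x<75 else '+' if x<150 else '.' for x in r))
    # wing end predicted if it turns with the tool
    for dx in(.0095,.026): print([proj(w,[*(p+dx*R[:,0]+y*R[:,1])[:2],.201]).round(1).tolist() for y in(-.006,.006)])
wing()
E
python3 wing.py
```

```text
t 9.43 pos [0.4399 0.1986 0.1392] F [0.3 1.3 3.4] M [ 0.3   0.14 -0.29] op 0.234 gf 30.0
[[0.883, 0.47, 0.0], [0.47, -0.883, 0.001], [0.001, -0.001, -1.0]] [1.100e+01 2.390e+01 1.053e+02 1.000e-01 5.070e+01 7.290e+01]
tool yaw 28.01 from home 17.86
178 ...............................................................+++
182 .........................+++++++++++++...........................+
186 ........................+++++++++++++++++++++++++++...............
190 .......................++++++++++++++++++++++++++++++.............
194 .....................+++++++++++++++++++++++++++++++++............
198 ....................+++++++++++++++++++++++++++++++++++...........
202 ...................+++++++++#############+++++++++++++++..........
206 .................++++....+###################++++++++++++.........
210 ................++......+####################+++++++++++++.......+
214 .......................+#####################+..................+#
218 ...++++................+#####################+..............+++###
222 .+#############++...++########################+....+##############
226 +###############++++###########################+++++##############
230 ##################################################################
234 ##################################################################
238 ##################################################################
242 ##################################################################
246 ##################################################################
[[245.9, 243.4], [270.1, 243.3]]
[[245.5, 211.9], [270.5, 211.9]]
```

Request:
jog_arm([
  [0,0,0],
  [0,0,-0.04],
  [0,0,-0.04],
  [0,0,-0.04],
  [0,0,-0.04],
  [0,0,-0.04],
  [0,0,0],
  [0,0,0.02],
  [0,0,0.03],
  [0,0,0.03],
  [0,0,0.03],
  [0,0,0.03],
], turn=[-7,-14,-18.5,-18.5,-18.5,-18.5,-12,-4,4,8.5,8.5,8.5], grip=[1,1,1,1,1,1,1,1,1,1,1,1])

```text
time_s: 10.98
position: [0.4398, 0.1988, 0.1394]
tcp_rot: [[0.804, 0.595, 0.0], [0.595, -0.804, 0.001], [0.001, -0.001, -1.0]]
force: [0.2, 3.9, 4.3]
opening: 0.235
grasp_force: 30.0
```

```bash
python3 wing.py
```

```text
t 10.97 pos [0.4398 0.1988 0.1394] F [0.2 3.9 4.3] M [ 0.65  0.12 -0.36] op 0.235 gf 30.0
[[0.804, 0.595, 0.0], [0.595, -0.804, 0.001], [0.001, -0.001, -1.0]] [1.100e+01 2.390e+01 1.053e+02 1.000e-01 5.080e+01 6.440e+01]
tool yaw 36.5 from home 26.35
178 ..................................................................
182 ...........................++++++++++++...........................
186 .........................++++++++++++++++++++++...................
190 .......................+++++++++++++++++++++++++++++++............
194 .....................++++++++++++++++++++++++++++++++++...........
198 ...................+++++++++++++++++++++++++++++++++++++..........
202 .................++++++++++##############++++++++++++++++.........
206 ...............+++++...+#####################+++++++++++++........
210 ..............++++....++#####################++++++++++++++......+
214 .............+++.......++####################+........+++++++.++##
218 ...++++.....+++........+#####################+.............++#####
222 .+##############+...++########################+....+##############
226 +###############+++############################+++++##############
230 ##################################################################
234 ##################################################################
238 ##################################################################
242 ##################################################################
246 ##################################################################
[[245.7, 243.1], [269.9, 243.1]]
[[245.3, 211.8], [270.2, 211.7]]
```

Request:
jog_arm([
  [0,0,0],
  [0,0,-0.04],
  [0,0,-0.07],
  [0,0,-0.07],
  [0,0,-0.07],
  [0,0,-0.07],
  [0,0,-0.04],
  [0,0,0],
  [0,0,0],
  [0,0,0.03],
  [0,0,0.03],
  [0,0,0.03],
], turn=[-9,-18,-27,-27,-27,-27,-18,-9,0,8.5,8.5,8.5], grip=[1,1,1,1,1,1,1,1,1,1,1,1])

```text
time_s: 12.52
position: [0.4397, 0.1989, 0.1397]
tcp_rot: [[0.708, 0.706, -0.0], [0.706, -0.708, 0.001], [0.001, -0.001, -1.0]]
force: [-1.0, 5.3, 3.4]
opening: 0.231
grasp_force: 30.0
```

```bash
python3 wing.py|head -3
```

```text
t 12.53 pos [0.4397 0.1989 0.1397] F [-1.   5.3  3.4] M [ 0.94  0.13 -0.32] op 0.231 gf 30.0
[[0.708, 0.706, -0.0], [0.706, -0.708, 0.001], [0.001, -0.001, -1.0]] [1.100e+01 2.390e+01 1.053e+02 1.000e-01 5.080e+01 5.600e+01]
tool yaw 44.94 from home 34.79
```

Request:
jog_arm([
  [0,0,0],
  [0,0,-0.04],
  [0,0,-0.07],
  [0,0,-0.1],
  [0,0,-0.1],
  [0,0,-0.1],
  [0,0,-0.1],
  [0,0,-0.05],
  [0,0,0],
  [0,0,0],
  [0,0,0.03],
  [0,0,0.04],
], turn=[-9,-18,-27,-35.5,-35.5,-35.5,-35.5,-26,-17,-8,1,9], grip=[1,1,1,1,1,1,1,1,1,1,1,1])

```text
time_s: 14.08
position: [0.4395, 0.199, 0.14]
tcp_rot: [[0.583, 0.813, -0.001], [0.813, -0.583, 0.001], [0.001, -0.001, -1.0]]
force: [-1.5, 5.1, 4.4]
opening: 0.233
grasp_force: 30.0
```

```bash
python3 wing.py|head -3
```

```text
t 14.07 pos [0.4395 0.199  0.14  ] F [-1.5  5.1  4.4] M [ 0.92  0.22 -0.1 ] op 0.233 gf 30.0
[[0.583, 0.813, -0.001], [0.813, -0.583, 0.001], [0.001, -0.001, -1.0]] [1.100e+01 2.380e+01 1.053e+02 1.000e-01 5.090e+01 4.660e+01]
tool yaw 54.35 from home 44.2
```

Request:
jog_arm([
  [0,0.03,0.03],
  [0,0.05,0.06],
  [0,0.05,0.09],
  [0,0.05,0.12],
  [0,0.05,0.15],
  [0,0.05,0.18],
  [0,0.05,0.21],
], turn=[10,20,30,40,50,60,70], grip=[1,1,1,1,1,1,1])

```text
time_s: 15.0
position: [0.4381, 0.199, 0.142]
tcp_rot: [[-0.565, 0.825, -0.003], [0.825, 0.565, 0.0], [0.002, -0.003, -1.0]]
force: [-2.9, 4.8, 6.8]
opening: 0.234
grasp_force: 30.0
```

Request:
jog_arm([
  [0,0,0.03],
  [0,0,0.06],
  [0,0,0.09],
  [0,0,0.12],
  [0,0,0.15],
  [0,0,0.18],
  [0,0,0.2],
  [0,0,0.2],
], turn=[10,20,30,40,50,60,67,67], grip=[1,1,1,1,1,1,1,1])

```text
time_s: 16.0
position: [0.4375, 0.1978, 0.144]
tcp_rot: [[-0.981, -0.195, -0.005], [-0.195, 0.981, -0.002], [0.005, -0.001, -1.0]]
force: [-4.2, -0.1, 8.0]
opening: 0.231
grasp_force: 30.0
```

```bash
python3 wing.py
```

```text
t 16.0 pos [0.4375 0.1978 0.144 ] F [-4.2 -0.1  8. ] M [0.25 0.52 0.02] op 0.231 gf 30.0
[[-0.981, -0.195, -0.005], [-0.195, 0.981, -0.002], [0.005, -0.001, -1.0]] [ 1.100e+01  2.340e+01  1.051e+02 -1.000e-01  5.170e+01 -9.020e+01]
tool yaw -168.78 from home -178.93
178 ..................................................................
182 ....................++++++++++++++++++++++++++++..................
186 ....................+++++++++++++++++++++++++++++.................
190 ...................+++++++++++++++++++++++++++++++................
194 ..................++++++++++++++++++++++++++++++++................
198 .................++++++++++++++++++++++++++++++++++...............
202 ................+++++++++#################++++++++++..............
206 .......................+###################+......................
210 .......................+###################+......................
214 ......................+#####################+.....................
218 ...++++..............+#######################+...............+++..
222 ###############++..++#########################+++..+#############+
226 ################+++#############################+++###############
230 ##################################################################
234 ##################################################################
238 ##################################################################
242 ##################################################################
246 ##################################################################
[[246.3, 237.2], [269.8, 237.2]]
[[245.9, 206.5], [270.1, 206.5]]
```

Request:
jog_arm([
  [0,0,0],
  [0,0,0],
  [0,0,0],
  [0,0,3],
  [0,0,8],
  [0,0,12],
  [6,-10,12],
  [12,-16,12],
  [12,-22,12],
  [15,-28,12],
  [15,-34,12],
  [15,-38,12],
], turn=[0,0,0,0,0,-10,-20,-30,-40,-50,-60,-70], grip=[0.4,0.4,0.4,0.4,0.4,0.4,0.3,0.3,0.3,0.3,0.3,0.3])

```text
time_s: 17.55
position: [0.5844, -0.1428, 0.2636]
tcp_rot: [[-0.512, 0.859, -0.0], [0.859, 0.512, -0.0], [0.0, -0.0, -1.0]]
force: [0.2, 0.1, 0.6]
opening: 0.698
grasp_force: 0.0
```

Request:
jog_arm([
  [0,0,0],
  [0,0,0],
  [0,0,0],
  [0,0,0],
  [0,0,0],
  [0,0,0],
  [0,0,0],
  [0,0,0],
  [0,0,0],
  [0,0,0],
  [0,0,0],
  [0,0,0],
], turn=[-10,-20,-30,-40,-50,-60,-70,-80,-90,-100,-111,-111], grip=[0.3,0.3,0.3,0.3,0.3,0.3,0.3,0.3,0.3,0.3,0.3,0.3])

```text
time_s: 19.05
position: [0.5838, -0.1407, 0.2636]
tcp_rot: [[0.984, 0.178, -0.001], [0.178, -0.984, 0.0], [-0.001, -0.0, -1.0]]
force: [-0.2, 1.1, 0.6]
opening: 0.699
grasp_force: 0.0
```

```bash
python3 - <<'E'
from h import *
a=snap('scene');b=snap('side');w=snap('wrist');st()
can=np.zeros((600,800,3),np.uint8)
can[:384,:512]=w['color'];can[:160,520:760]=cv2.resize(a['color'][145:225,250:370],(240,160))
can[384:594,:280]=cv2.resize(a['color'][140:245,160:300],(280,210))
can[384:594,290:540]=cv2.resize(b['color'][120:225,230:355],(250,210))
can[200:380,520:760]=cv2.resize(b['color'][180:270,240:360],(240,180))
cv2.imwrite('pics/m7.png',can)
for n,c in (('scene',a),('side',b),('wrist',w)):
    h=cv2.cvtColor(c['color'],cv2.COLOR_BGR2HSV)
    m=cv2.inRange(h,(125,60,30),(165,255,255))
    N,_,S,C=cv2.connectedComponentsWithStats(m)
    print(n,[(S[i].tolist(),C[i].round(1).tolist()) for i in range(1,N) if S[i,4]>40])
E
```

```text
t 19.2 pos [ 0.5839 -0.1406  0.2639] F [ 0.1 -0.5 -0.8] M [0.04 0.   0.03] op 0.702 gf 0.0
[[0.984, 0.178, -0.001], [0.178, -0.984, 0.0], [-0.001, -0.0, -1.0]] [-24.2  24.2  80.6  -0.   75.2  55.6]
scene [([187, 158, 19, 49, 517], [196.2, 182.2])]
side [([263, 135, 11, 30, 289], [267.5, 149.1]), ([235, 152, 12, 32, 334], [240.9, 167.3])]
wrist [([261, 117, 31, 33, 801], [276.0, 133.0]), ([342, 176, 40, 39, 978], [362.1, 196.2])]
```

View pics/m7.png

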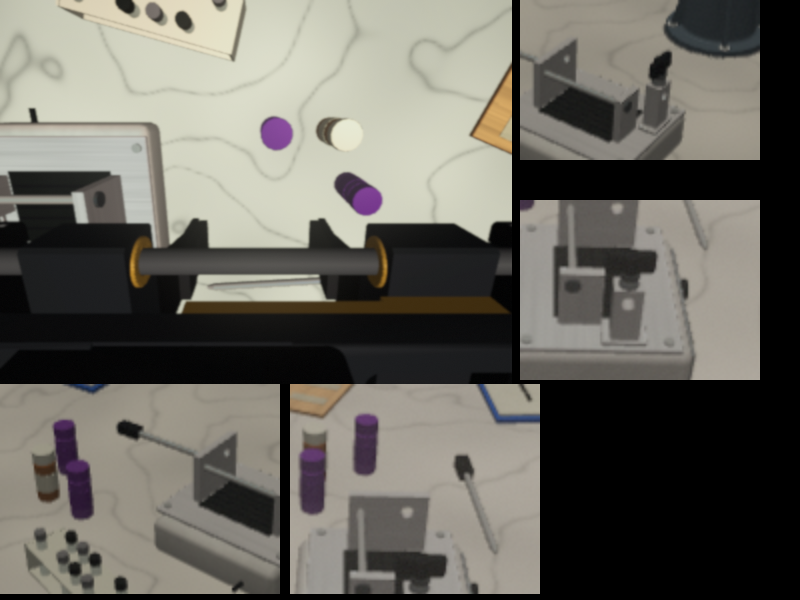

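```bash
python3 - <<'E'
from h import *
w=snap('wrist')
g=w['color']
for q in ((347.5,134),(278,132.5),(367,201)): print(onz(w,*q,.1).round(4))
hsv=cv2.cvtColor(g,cv2.COLOR_BGR2HSV)
roi=g[110:160,310:370].max(2)
for r in range(0,50,3): print(110+r,' '.join('%3d'%x for x in g[110+r,312:370:3].min(1)))
E
```

```text
[ 0.6479 -0.2393  0.1   ]
[ 0.6347 -0.1559  0.1   ]
[ 0.5697 -0.2861  0.1   ]
110 193 191 192 192 192 191 191 191 191 190 189 190 190 189 189 189 188 187 187 188
113 192 192 191 191 191 191 191 191 190 190 190 190 190 188 188 189 188 189 187 187
116 191 191 191 190 187 176 171 173 177 183 187 187 188 189 189 189 189 189 189 188
119 191 190 189 158  86  78  90  88  81  90 136 169 190 186 187 189 189 189 189 189
122 190 191 152  68  77  79  64  70 107 185 211 212 213 212 209 191 187 189 189 189
125 190 182  79  74  90  67  65  97 193 211 212 212 212 212 213 211 187 188 189 190
128 190 164  64  74  75  54  79 173 210 210 211 211 211 211 212 211 203 187 190 191
131 190 153  67  77  72  60  92 199 209 210 210 210 211 211 210 210 209 193 190 189
134 190 168  67  77  63  65 122 206 208 208 209 210 210 210 210 210 209 194 190 191
137 190 187 106  73  77  63 116 204 208 208 209 209 209 209 208 209 207 193 191 191
140 190 190 177 103  89  63 103 201 206 207 208 207 208 208 207 207 202 192 191 191
143 189 190 189 186 149  96  76 175 206 206 206 206 206 207 206 205 194 191 192 192
146 190 189 190 191 191 185 166 132 190 204 205 205 206 206 204 195 192 193 192 192
149 191 191 191 191 190 190 191 185 158 183 197 202 200 197 193 193 193 192 192 193
152 191 191 191 191 191 191 192 191 192 190 187 188 188 192 192 192 192 192 193 193
155 191 192 192 192 192 192 191 192 192 192 192 192 192 192 193 192 192 193 193 193
158 192 192 192 192 191 191 192 192 192 192 192 192 192 192 192 192 193 193 193 193
```

Request:
jog_arm([
  [6.3,-9.8,0],
  [6.3,-9.8,0],
  [6.3,-9.8,-5],
  [6.3,-9.8,-10],
  [6.3,-9.8,-10],
], turn=[0,0,0,0,0], grip=[0.3,0.3,0.3,0.3,0.3])

```text
time_s: 19.88
position: [0.6435, -0.2369, 0.1591]
tcp_rot: [[0.984, 0.176, -0.01], [0.176, -0.984, 0.006], [-0.009, -0.007, -1.0]]
force: [0.2, 0.8, 0.5]
opening: 0.703
grasp_force: 0.0
```

```bash
python3 - <<'E'
from h import *
w=snap('wrist');s=st();p=np.array(s['position'])
g=w['color']
print(proj(w,[p[0],p[1],.1]))
for r in range(150,270,6): print(r,''.join('#' if x<100 else '+' if x<198 else '.' for x in g[r,180:340:2].min(1)))
E
```

```text
t 19.93 pos [ 0.646  -0.2381  0.1626] F [-0.4  0.6  0.1] M [-0.01 -0.04  0.  ] op 0.7 gf 0.0
[[0.984, 0.176, -0.004], [0.176, -0.984, 0.002], [-0.003, -0.003, -1.0]] [-29.5  37.1  73.5  -0.   69.7  50.3]
[260.46160386 191.1306616 ]
150 ++++++++++++++++++++++++++++++++++++++++++++++++++++++++++++++++++++++++++++++++
156 +#########+++++++++++++++++++++++++++########+++++++++++++++++++++++++++++++++++
162 #############+++++++++++++++++++++#############+++++++++++++++++++++++++++++++++
168 #############++++++++++++++++++++########+######++++++++++++++++++++++++++++++++
174 #############+++++++++++++++++++#++++.+.......++++++++++++++++++++++++++++++++++
180 ###########+++++++++++++++++++++++++++++++.......+++++++++++++++++++++++++++++++
186 #########+++++++++++++++++++++++++++++++++++.+....++++++++++++++++++++++++++++++
192 ######++++++++++++++++++++++++++++++++++++++++++.+++++++++++++++++++++++++++++++
198 ####++++++++++++++++++++++++++++++++++++++++++++++++++++++++++++++++++++++++++++
204 #+++++++++++++++++++++++++++++++++++++++++++++++++++++++++++++++++++++++++++++++
210 ++++++++++++++++++++++++++++++++++++++++++++++++++++++++++++++++++++++++++++++++
216 ++++++++++++++++++++++++++++++++++++++++++++++++++++++++++++++++++++++++++++++++
222 +++++#########++++++++++++++++++++++++++++++++++++########+++++++#########++++++
228 ++++##########+++++++++++++++++++++++++++++++++#############+++++###########++++
234 ++############+++++++++++++++++++++++++++++++++###############+++#############++
240 ##############+++++++++++++++++++++++++++++++++################++###############
246 ###############++++++++++++++++++++++++++++++++#################################
252 ################################################################################
258 ################################################################################
264 ################################################################################
```

Request:
jog_arm([
  [0,0,-5],
  [0,0,-9],
  [0,0,-12],
  [0,0,-13.3],
  [0,0,-13.3],
  [0,0,-13.3],
  [0,0,-13.3],
  [0,0,-13.3],
  [0,0,-13.3],
  [0,0,-13.3],
], turn=[0,0,0,0,0,0,0,0,0,0], grip=[0.3,0.3,0.3,0.3,0.6,1,1,1,1,1])

```text
time_s: 21.18
position: [0.6483, -0.2391, 0.033]
tcp_rot: [[0.984, 0.176, 0.003], [0.176, -0.984, -0.001], [0.003, 0.002, -1.0]]
force: [0.4, 0.9, 6.4]
opening: 0.452
grasp_force: 29.9
```

```bash
python3 - <<'E'
from h import *
st()
E
```

```text
t 21.18 pos [ 0.6483 -0.2391  0.033 ] F [0.4 0.9 6.4] M [ 0.13  0.06 -0.  ] op 0.452 gf 29.9
[[0.984, 0.176, 0.003], [0.176, -0.984, -0.001], [0.003, 0.002, -1.0]] [-29.5  45.8  78.5   0.   55.5  50.4]
```

Request:
jog_arm([
  [0,0,3],
  [0,0,8],
  [0,0,13],
  [0,0,18],
  [0,0,22],
  [-2,5,22],
  [-5,10,22],
  [-8,16,22],
  [-11,22,22],
  [-14,28,22],
  [-16,33,22],
  [-16.2,34.6,22],
], turn=[0,0,0,0,0,0,0,0,0,0,0,0], grip=[1,1,1,1,1,1,1,1,1,1,1,1])

```text
time_s: 22.68
position: [0.4819, 0.1102, 0.251]
tcp_rot: [[0.984, 0.179, -0.002], [0.179, -0.984, 0.001], [-0.002, -0.001, -1.0]]
force: [-0.4, -1.2, -1.2]
opening: 0.457
grasp_force: 29.9
```

Request:
jog_arm([
  [0,0,0],
  [0,0,0],
  [0,0,0],
], turn=[0,0,0], grip=[1,1,1])

```text
time_s: 23.05
position: [0.4855, 0.1063, 0.251]
tcp_rot: [[0.985, 0.174, -0.0], [0.174, -0.985, -0.0], [-0.0, 0.0, -1.0]]
force: [-0.2, -0.6, -1.1]
opening: 0.452
grasp_force: 29.9
```

```bash
python3 - <<'E'
from h import *
w=snap('wrist','w8.png');s=st();p=np.array(s['position']);R=np.array(s['tcp_rot'])
print([proj(w,p+dx*R[:,0]+[0,0,.067]).round(1).tolist() for dx in(-.02,0,.02)])
a=snap('scene');b=snap('side')
can=np.zeros((600,800,3),np.uint8);can[:384,:512]=w['color']
can[:240,520:800]=cv2.resize(a['color'][110:230,230:370],(280,240));can[250:550,520:780]=cv2.resize(b['color'][110:260,220:350],(260,300))
cv2.imwrite('pics/m8.png',can)
E
```

```text
t 23.1 pos [0.4854 0.1064 0.251 ] F [-0.5  0.3 -0.5] M [ 0.06 -0.01 -0.02] op 0.454 gf 29.9
[[0.985, 0.174, -0.0], [0.174, -0.985, -0.0], [-0.0, 0.0, -1.0]] [-0.5 16.1 95.7 -0.  68.2 79.5]
[[258.4, 301.5], [258.4, 266.1], [258.3, 227.9]]
```

View pics/m8.png

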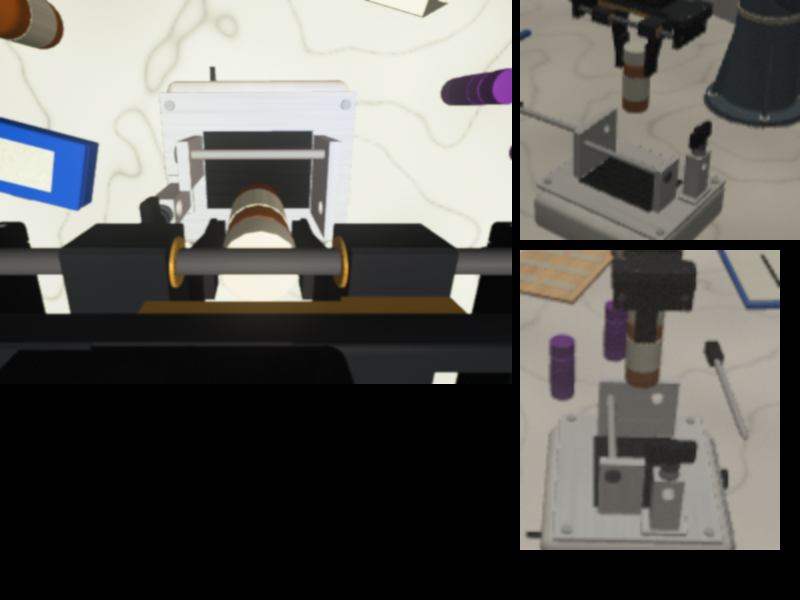

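```bash
python3 - <<'E'
from h import *
w=snap('wrist');s=read_state();p=np.array(s['position']);R=np.array(s['tcp_rot'])
g=w['color'].max(2)
for c in (225,259,290): print(c,[(r,int(g[r,c])) for r in range(128,166)])
print([(r,int(g[r,259])) for r in range(178,248,2)])
for dx in(.018,.02,.022): print(dx,proj(w,p+dx*R[:,0]+[0,0,-.033]).round(1),proj(w,p+dx*R[:,0]+[0,0,.067]).round(1))
X=np.array([.984,.178]);Y=np.array([-.178,.984]);c0=np.array([.4847,.1066])
for dx in (.025,.03,.035): print(dx,[proj(w,[*(c0+dx*X+dy*Y),.145]).round(1).tolist() for dy in(-.03,0,.03)], proj(w,[*(c0+dx*X),.15]).round(1))
print('platform',[proj(w,[*(c0+dx*X+dy*Y),.085]).round(1).tolist() for dx in(.095,) for dy in(-.1175,.1175)])
print('plates in: eye',proj(w,[*(c0+.045*X-.068*Y),.169]).round(1),'railplate',proj(w,[*(c0+.045*X+.068*Y),.160]).round(1))
E
```

```text
225 [(128, 235), (129, 232), (130, 209), (131, 139), (132, 76), (133, 60), (134, 59), (135, 60), (136, 59), (137, 58), (138, 58), (139, 58), (140, 57), (141, 58), (142, 56), (143, 56), (144, 56), (145, 55), (146, 54), (147, 55), (148, 63), (149, 99), (150, 148), (151, 180), (152, 194), (153, 201), (154, 203), (155, 201), (156, 194), (157, 180), (158, 147), (159, 96), (160, 58), (161, 49), (162, 49), (163, 49), (164, 49), (165, 47)]
259 [(128, 234), (129, 224), (130, 183), (131, 114), (132, 67), (133, 57), (134, 57), (135, 57), (136, 57), (137, 56), (138, 56), (139, 55), (140, 55), (141, 54), (142, 54), (143, 53), (144, 53), (145, 53), (146, 53), (147, 53), (148, 67), (149, 104), (150, 152), (151, 181), (152, 193), (153, 201), (154, 203), (155, 199), (156, 191), (157, 176), (158, 141), (159, 89), (160, 52), (161, 46), (162, 46), (163, 45), (164, 44), (165, 45)]
290 [(128, 235), (129, 226), (130, 186), (131, 118), (132, 69), (133, 60), (134, 59), (135, 58), (136, 58), (137, 57), (138, 57), (139, 57), (140, 56), (141, 56), (142, 56), (143, 56), (144, 56), (145, 56), (146, 57), (147, 59)
[... 320 characters left out ...]
14), (198, 114), (200, 114), (202, 123), (204, 166), (206, 97), (208, 84), (210, 84), (212, 86), (214, 107), (216, 136), (218, 111), (220, 112), (222, 113), (224, 115), (226, 118), (228, 120), (230, 143), (232, 232), (234, 248), (236, 248), (238, 248), (240, 248), (242, 248), (244, 248), (246, 241)]
0.018 [258.  181.6] [258.1 231.9]
0.02 [258.  179.2] [258.1 228. ]
0.022 [258.  176.7] [258.1 224. ]
0.025 [[286.7, 158.9], [257.9, 159.0], [229.1, 159.2]] [257.9 159.8]
0.03 [[286.8, 154.1], [257.9, 154.2], [228.9, 154.4]] [257.9 154.9]
0.035 [[286.9, 149.2], [257.9, 149.4], [228.8, 149.5]] [257.8 150. ]
platform [[357.6, 91.2], [157.7, 92.2]]
plates in: eye [330.  141.7] railplate [187.9 141.4]
```

Request:
jog_arm([
  [0.35,0.1,0],
  [0.35,0.1,-4],
  [0.35,0.1,-8],
  [0.35,0.1,-11],
  [0.35,0.1,-12.5],
  [0.35,0.1,-13],
  [0.35,0.1,-13],
  [0.35,0.1,-13],
], turn=[0,0,0,0,0,0,0,0], grip=[1,1,1,1,1,1,1,1])

```text
time_s: 24.25
position: [0.4894, 0.1084, 0.1219]
tcp_rot: [[0.984, 0.176, 0.002], [0.176, -0.984, 0.0], [0.002, 0.0, -1.0]]
force: [0.0, -0.3, -1.1]
opening: 0.453
grasp_force: 29.9
```

```bash
python3 - <<'E'
from h import *
s=st();p=np.array(s['position'])[:2]-[.4847,.1066];print(p@[.984,.178],p@[-.178,.984])
E
```

```text
t 24.25 pos [0.4894 0.1084 0.1219] F [ 0.  -0.3 -1.1] M [-0.03 -0.    0.01] op 0.453 gf 29.9
[[0.984, 0.176, 0.002], [0.176, -0.984, 0.0], [0.002, 0.0, -1.0]] [ -0.3  26.7 103.8   0.   49.4  79.6]
0.004917489620589643 0.0009690760481186525
```

Request:
jog_arm([
  [-0.05,0,-0.2],
  [-0.05,0,-0.35],
  [-0.05,0,-0.35],
], turn=[0,0,0], grip=[1,1,1])

```text
time_s: 24.62
position: [0.488, 0.1084, 0.1177]
tcp_rot: [[0.984, 0.176, 0.0], [0.176, -0.984, -0.0], [0.0, 0.0, -1.0]]
force: [0.3, 0.4, -0.7]
opening: 0.448
grasp_force: 29.9
```

```bash
python3 - <<'E'
from h import *
st()
E
```

```text
t 24.62 pos [0.488  0.1084 0.1177] F [ 0.3  0.4 -0.7] M [-0.    0.01 -0.03] op 0.448 gf 29.9
[[0.984, 0.176, 0.0], [0.176, -0.984, -0.0], [0.0, 0.0, -1.0]] [ -0.3  27.1 104.1  -0.   48.8  79.6]
```

Request:
jog_arm([
  [0,0,-0.1],
  [0,0,-0.15],
  [0,0,-0.15],
], turn=[0,0,0], grip=[1,1,1])

```text
time_s: 25.0
position: [0.4884, 0.1085, 0.117]
tcp_rot: [[0.984, 0.176, 0.001], [0.176, -0.984, 0.0], [0.001, 0.0, -1.0]]
force: [-1.6, 0.5, 6.4]
opening: 0.454
grasp_force: 29.9
```

Request:
jog_arm([
  [0,0,-0.1],
  [0,0,-0.1],
], turn=[0,0], grip=[1,1])

```text
time_s: 25.25
position: [0.4886, 0.1086, 0.1169]
tcp_rot: [[0.984, 0.176, 0.002], [0.176, -0.984, 0.0], [0.002, 0.0, -1.0]]
force: [-2.0, 0.5, 13.1]
opening: 0.456
grasp_force: 30.0
```

Request:
jog_arm([
  [0,0,0.2],
  [0,0,0.2],
  [0,0,0.2],
  [0,0,0.2],
  [0,0,3],
  [0,0,8],
  [0,0,13],
  [0,0,13],
], turn=[0,0,0,0,0,0,0,0], grip=[1,0.8,0.35,0.35,0.35,0.35,0.35,0.35])

```text
time_s: 26.25
position: [0.4912, 0.1085, 0.2492]
tcp_rot: [[0.984, 0.176, 0.01], [0.176, -0.984, -0.0], [0.01, 0.002, -1.0]]
force: [0.8, -0.4, 0.2]
opening: 0.651
grasp_force: 0.0
```

```bash
python3 - <<'E'
from h import *
a=snap('scene');b=snap('side');w=snap('wrist','w9.png');s=st()
can=np.zeros((600,800,3),np.uint8);can[:384,:512]=w['color']
can[:240,520:800]=cv2.resize(a['color'][130:240,230:358],(280,240));can[250:550,520:780]=cv2.resize(b['color'][130:260,220:333],(260,300))
can[390:590,:500]=cv2.resize(a['color'][135:215,150:350],(500,200))
cv2.imwrite('pics/m9.png',can)
X=np.array([.984,.178]);Y=np.array([-.178,.984]);c0=np.array([.4847,.1066])
for z in(.185,): print([proj(w,[*(c0+dx*X+dy*Y),z]).round(1).tolist() for dx,dy in((.003,0),(.023,0),(-.017,0),(.003,.02),(.003,-.02))])
E
```

```text
t 26.4 pos [0.487  0.1084 0.2442] F [-0.9 -0.1 -0.2] M [ 0.05 -0.04 -0.  ] op 0.65 gf 0.0
[[0.984, 0.176, -0.002], [0.176, -0.984, -0.0], [-0.002, -0.0, -1.0]] [-0.3 16.8 95.9 -0.  67.4 79.6]
[[259.5, 194.1], [259.5, 172.6], [259.6, 214.8], [237.6, 194.2], [281.5, 194.1]]
```

View pics/m9.png

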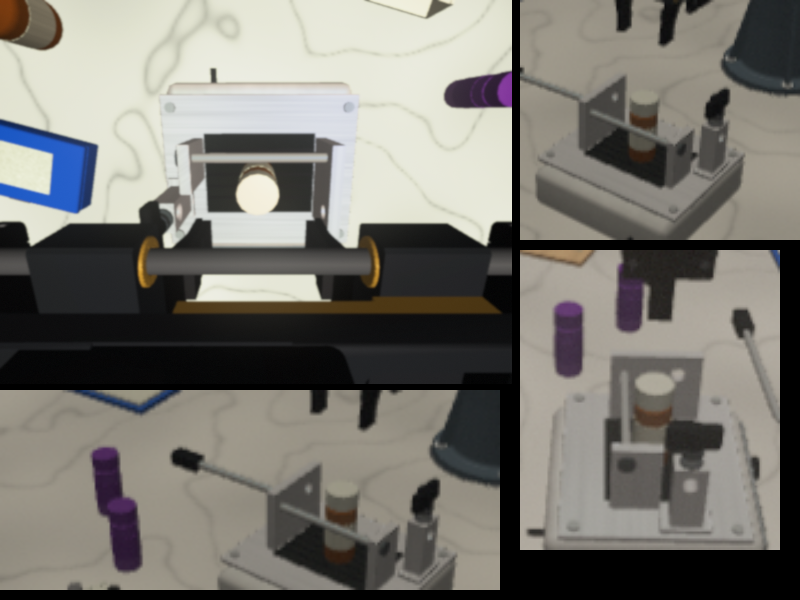

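Request:
jog_arm([
  [0,0,1],
  [0,-6,1],
  [0,-12,1],
  [-1,-18,1],
  [-3,-24,1],
  [-5,-30,0],
  [-6,-35,-4],
  [-8,-40,-6],
  [-8.5,-42,-8],
  [-8.5,-42,-8],
  [-8.5,-42,-8],
  [-8.5,-42,-8],
], turn=[0,10,20,30,40,50,60,70,80,90,95,95], grip=[0.45,0.45,0.45,0.45,0.45,0.45,0.45,0.45,0.45,0.45,0.45,0.45])

```text
time_s: 27.9
position: [0.4026, -0.3115, 0.1644]
tcp_rot: [[-0.259, 0.966, -0.001], [0.966, 0.259, 0.002], [0.002, -0.001, -1.0]]
force: [0.6, -0.9, -0.9]
opening: 0.553
grasp_force: 0.0
```

```bash
python3 - <<'E'
from h import *
w=snap('wrist','w10.png');s=st()
g=w['color'];m=(g.max(2)<70).astype(np.uint8);m[215:]=0
N,_,S,C=cv2.connectedComponentsWithStats(m)
for i in range(1,N):
    if S[i,4]>60: print(S[i],C[i].round(1))
cv2.imwrite('pics/m10.png',g)
E
```

```text
t 27.95 pos [ 0.4028 -0.3114  0.1646] F [-0.2 -1.2 -0.4] M [-0.03 -0.15  0.02] op 0.553 gf 0.0
[[-0.258, 0.966, -0.001], [0.966, 0.258, 0.001], [0.001, -0.001, -1.0]] [-50.3  23.5 100.2   0.   56.4 -65.3]
[ 469   73   43   37 1311] [492.3  92.5]
[249 153  17  40 664] [257.1 172.6]
[ 378  174   60   41 1262] [402.1 191.7]
```

View pics/m10.png

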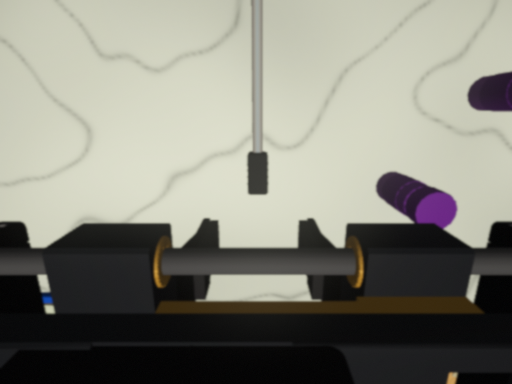

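```bash
python3 - <<'E'
from h import *
w=snap('wrist');s=read_state();g=w['color'].max(2);p=np.array(s['position'])
print(onz(w,257.1,172.6,.022),onz(w,257.1,153,.024),onz(w,257.1,193,.024))
print('tcp col',proj(w,p),proj(w,[p[0],p[1],.02]))
for r in (10,60,110,145): 
    x=g[r,240:275].astype(int);d=np.abs(np.diff(x));print(r,x.tolist())
E
```

```text
[ 0.4013402  -0.30975199  0.022     ] [ 0.3953209  -0.28703884  0.024     ] [ 0.40763715 -0.33344317  0.024     ]
tcp col [257.88254571 216.73191113] [258.09635609 173.88335175]
10 [180, 185, 190, 192, 193, 194, 194, 195, 193, 188, 168, 142, 136, 146, 155, 161, 165, 164, 161, 154, 146, 144, 160, 183, 193, 194, 194, 194, 194, 194, 194, 194, 194, 195, 193]
60 [208, 207, 207, 206, 207, 207, 206, 206, 206, 205, 198, 176, 150, 148, 158, 165, 169, 170, 167, 160, 152, 151, 170, 193, 203, 204, 204, 204, 203, 203, 204, 203, 203, 203, 203]
110 [218, 218, 218, 218, 218, 217, 218, 217, 218, 216, 211, 192, 164, 152, 158, 166, 172, 173, 169, 163, 156, 157, 179, 204, 213, 215, 216, 215, 215, 215, 215, 215, 215, 214, 215]
145 [197, 197, 200, 204, 209, 212, 215, 216, 217, 217, 215, 199, 172, 153, 155, 163, 170, 172, 171, 164, 157, 159, 180, 206, 215, 216, 215, 214, 212, 208, 205, 201, 199, 197, 196]
```

Request:
jog_arm([
  [-0.1,0.1,-5],
  [-0.1,0.1,-10],
  [-0.1,0.1,-15],
  [-0.1,0.1,-17.5],
  [-0.1,0.1,-18.8],
  [-0.1,0.1,-19],
  [-0.1,0.1,-19],
], turn=[0,0,0,0,0,0,0], grip=[0.45,0.45,0.45,0.45,0.45,0.45,0.45])

```text
time_s: 28.88
position: [0.4026, -0.3111, -0.024]
tcp_rot: [[-0.261, 0.965, 0.001], [0.965, 0.261, -0.001], [-0.002, 0.001, -1.0]]
force: [-0.2, 0.0, 0.2]
opening: 0.548
grasp_force: 0.0
```

Request:
jog_arm([
  [0,0,0],
  [0,0,0],
  [0,0,0],
  [0,0,0],
  [0,0,0],
  [0,0,0],
], turn=[0,0,0,0,0,0], grip=[0.65,0.75,1,1,1,1])

```text
time_s: 29.62
position: [0.4021, -0.3108, -0.0245]
tcp_rot: [[-0.261, 0.965, 0.0], [0.965, 0.261, -0.0], [-0.001, 0.0, -1.0]]
force: [-0.6, -0.8, 5.5]
opening: 0.274
grasp_force: 30.0
```

Request:
jog_arm([
  [0,0,2],
  [0,0,6],
  [0,0,10],
  [0,0,14],
  [3,1,14],
  [6,3,14],
  [9,5,14],
  [11.2,7.5,14],
  [11.2,7.5,14],
  [11.2,7.5,14],
  [11.2,7.5,14],
], turn=[0,0,0,0,0,-1,-2,-4,-5,-5,-5], grip=[1,1,1,1,1,1,1,1,1,1,1])

```text
time_s: 31.0
position: [0.5132, -0.2362, 0.1149]
tcp_rot: [[-0.175, 0.985, -0.001], [0.985, 0.175, 0.0], [0.0, -0.001, -1.0]]
force: [-0.3, -0.6, -1.0]
opening: 0.273
grasp_force: 30.0
```

```bash
python3 - <<'E'
from h import *
a=snap('scene');b=snap('side');w=snap('wrist');s=st()
p=np.array(s['position']);R=np.array(s['tcp_rot'])
gc=p+[0,0,.0365];tip=gc+.227*R[:,0]
Y=np.array([-.178,.984])
print('pred tip level',tip,'A',proj(a,tip),'B',proj(b,tip),'W',proj(w,tip),'grip A',proj(a,gc),'B',proj(b,gc))
can=np.zeros((600,800,3),np.uint8)
can[:300,:400]=cv2.resize(a['color'][125:215,200:320],(400,300),interpolation=cv2.INTER_CUBIC)
can[:300,400:]=cv2.resize(b['color'][130:220,230:350],(400,300),interpolation=cv2.INTER_CUBIC)
can[300:600,:400]=cv2.resize(w['color'],(400,300))
can[300:600,400:]=cv2.resize(w['color'][0:150,156:356],(400,300),interpolation=cv2.INTER_CUBIC)
cv2.imwrite('pics/m11.png',can)
E
```

```text
t 31.15 pos [ 0.5135 -0.2363  0.1151] F [ 0.8  0.1 -1. ] M [-0.12 -0.09 -0.03] op 0.271 gf 30.0
[[-0.174, 0.985, -0.0], [0.985, 0.174, 0.0], [0.0, -0.0, -1.0]] [-36.   31.4  95.   -0.   53.6 -46.1]
pred tip level [ 0.4739162  -0.01273455  0.15164561] A [262.47487678 166.63082903] B [288.59149728 170.91474056] W [ 256.8670825  -311.04040187] grip A [211.56420827 146.98215962] B [284.08578889 130.98141995]
```

View pics/m11.png

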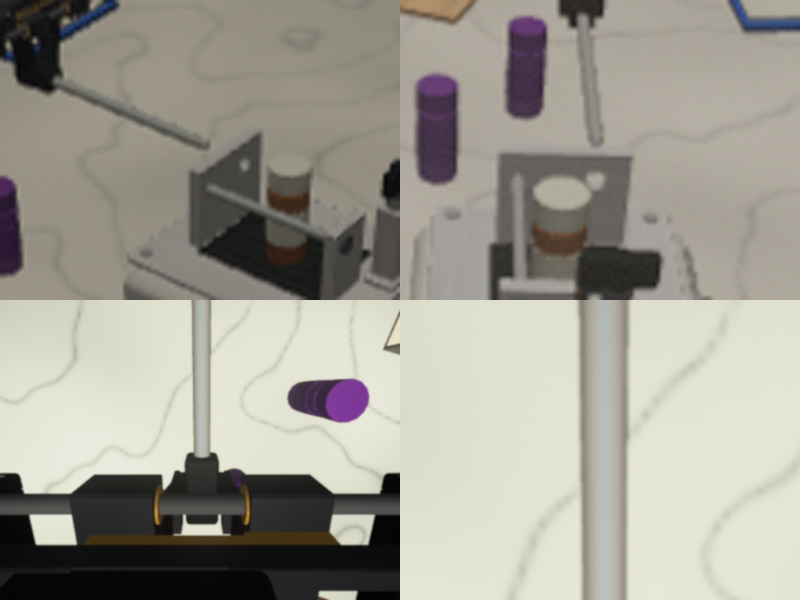

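```bash
python3 - <<'E'
from h import *
a=snap('scene');b=snap('side');s=read_state();p=np.array(s['position']);R=np.array(s['tcp_rot'])
t,e=tri(a,(261.8,168.2),b,(288.8,172.5));print(t,e)
gc=p+[0,0,.0365]
for i,c,u in((0,a,(212,262)),):
    pass
# rod edges in scene: for columns, find bright ridge rows
for n,c,rng,ax in (('A',a,range(222,262,8),0),('B',b,range(142,172,6),1)):
    g=c['color'].astype(int).min(2)
    for k in rng:
        if ax==0: print(n,'col',k,'pred row',[proj(c,gc+d*R[:,0])[1].round(1) for d in [np.interp(k,[proj(c,gc+x*R[:,0])[0] for x in np.linspace(.02,.227,20)],np.linspace(.02,.227,20))]],g[140:175,k].tolist())
        else: print(n,'row',k,'pred col',[proj(c,gc+d*R[:,0])[0].round(1) for d in [np.interp(k,[proj(c,gc+x*R[:,0])[1] for x in np.linspace(.02,.227,20)],np.linspace(.02,.227,20))]],g[k,275:300].tolist())
E
```

```text
[ 0.47331751 -0.01665321  0.14400301] 0.0004748008389135431
A col 222 pred row [np.float64(151.0)] [126, 128, 129, 131, 132, 131, 132, 132, 133, 129, 114, 108, 82, 90, 134, 136, 137, 136, 136, 137, 137, 138, 138, 137, 137, 137, 138, 138, 138, 137, 136, 136, 134, 132, 131]
A col 230 pred row [np.float64(154.1)] [132, 133, 133, 134, 135, 134, 135, 136, 135, 136, 137, 136, 134, 125, 112, 91, 85, 121, 138, 138, 138, 137, 139, 138, 138, 137, 138, 137, 133, 127, 128, 135, 135, 134, 133]
A col 238 pred row [np.float64(157.2)] [132, 128, 123, 128, 132, 134, 135, 136, 136, 136, 136, 135, 133, 127, 122, 123, 125, 117, 103, 80, 94, 133, 136, 136, 137, 136, 137, 137, 137, 136, 136, 134, 134, 132, 132]
A col 246 pred row [np.float64(160.3)] [134, 134, 136, 136, 137, 136, 136, 137, 138, 137, 137, 137, 138, 138, 137, 136, 137, 137, 137, 130, 114, 111, 86, 82, 120, 136, 136, 136, 134, 133, 134, 133, 132, 131, 130]
A col 254 pred row [np.float64(163.4)] [136, 137, 135, 137, 136, 136, 136, 137, 137, 137, 137, 137, 136, 136, 135, 136, 136, 136, 135, 136, 136, 135, 132, 122, 113, 98, 76, 94, 132, 134, 132, 131, 130, 129, 128]
B row 142 pred col [np.float64(285.3)] [151, 150, 150, 148, 149, 146, 148, 147, 122, 122, 133, 129, 126, 146, 154, 155, 155, 156, 156, 155, 155, 155, 155, 155, 155]
B row 148 pred col [np.float64(285.9)] [158, 159, 158, 157, 157, 157, 156, 157, 139, 119, 128, 133, 129, 149, 157, 156, 157, 157, 156, 157, 157, 156, 157, 157, 156]
B row 154 pred col [np.float64(286.6)] [157, 158, 157, 156, 158, 157, 156, 157, 158, 131, 121, 132, 133, 130, 151, 159, 160, 160, 158, 158, 160, 159, 160, 160, 160]
B row 160 pred col [np.float64(287.3)] [156, 158, 158, 157, 158, 158, 158, 159, 159, 157, 127, 122, 134, 130, 132, 151, 159, 159, 160, 160, 160, 161, 161, 160, 162]
B row 166 pred col [np.float64(288.0)] [158, 158, 159, 158, 157, 158, 158, 157, 158, 158, 132, 117, 129, 134, 125, 150, 160, 159, 161, 161, 160, 161, 160, 160, 162]
```

Request:
jog_arm([
  [0.35,0,0],
  [0.35,0,0],
  [0.1,1.5,0.03],
  [-0.18,2.95,0.03],
  [-0.18,2.95,0.03],
  [-0.36,3.95,0.03],
  [-0.54,4.92,0.03],
  [-0.54,4.92,0.03],
], turn=[0.2,0.2,0.2,0.2,0.2,0.2,0.2,0.2], grip=[1,1,1,1,1,1,1,1])

```text
time_s: 32.25
position: [0.5082, -0.1854, 0.1154]
tcp_rot: [[-0.18, 0.984, -0.001], [0.984, 0.18, 0.001], [0.001, -0.001, -1.0]]
force: [-0.7, -0.6, -1.0]
opening: 0.275
grasp_force: 30.0
```

```bash
cat > rod.py <<'E'
from h import *
from scipy.optimize import brentq
def rod():
    a=snap('scene');b=snap('side');s=st();p=np.array(s['position']);R=np.array(s['tcp_rot']);gc=p+[0,0,.0355]
    c0=np.array([.4847,.1066]);X=np.array([.984,.178]);Y=np.array([-.178,.984])
    q=gc[:2]-c0;print('grip shaker x %.4f y %.4f z %.4f tip y %.4f'%(q@X,q@Y,gc[2],q@Y+.227))
    bg=None
    for n,c,ds in (('A',a,(.06,.09,.12,.15,.18)),('B',b,(.06,.09,.12,.15,.18))):
        out=[]
        g=c['color'].astype(float).min(2)
        for d in ds:
            P=gc+d*R[:,0];u,v=proj(c,P)
            # perpendicular profile: A rows, B cols
            k=np.arange(-8,9)
            x=g[int(round(v))-8:int(round(v))+9,int(round(u))] if n=='A' else g[int(round(v)),int(round(u))-8:int(round(u))+9]
            w_=np.clip(np.median(x)-6-x,0,None);off=(w_*k).sum()/max(w_.sum(),1)+(round(v)-v if n=='A' else round(u)-u)
            mm=np.linalg.norm(proj(c,P+[0,0,.001])-[u,v]) if n=='A' else abs(proj(c,P+[*(X*.001),0])[0]-u)
            out.append((d,round(off/mm,1)))
        print(n,out)
    return a,b
if __name__=='__main__': rod()
E
python3 rod.py
```

```text
t 32.35 pos [ 0.5088 -0.1865  0.1155] F [ 0.2 -0.4 -0.6] M [-0.09 -0.13 -0.02] op 0.274 gf 30.0
[[-0.179, 0.984, 0.0], [0.984, 0.179, -0.0], [-0.0, 0.0, -1.0]] [-31.9  29.9  98.3  -0.   51.7 -42.3]
grip shaker x -0.0284 y -0.2927 z 0.1510 tip y -0.0657
A [(0.06, np.float64(2.3)), (0.09, np.float64(3.3)), (0.12, np.float64(4.7)), (0.15, np.float64(6.1)), (0.18, np.float64(16.7))]
B [(0.06, np.float64(-2.4)), (0.09, np.float64(-1.0)), (0.12, np.float64(-0.7)), (0.15, np.float64(-1.7)), (0.18, np.float64(-1.2))]
```

Request:
jog_arm([
  [-0.1,1,0],
  [-0.36,1.97,0],
  [-0.36,1.97,-0.15],
  [-0.36,1.97,-0.3],
  [-0.36,1.97,-0.45],
  [-0.36,1.97,-0.55],
  [-0.36,1.97,-0.55],
], turn=[0,0,0,0,0,0,0], grip=[1,1,1,1,1,1,1])

```text
time_s: 33.22
position: [0.5051, -0.1668, 0.11]
tcp_rot: [[-0.179, 0.984, 0.0], [0.984, 0.179, 0.0], [0.0, 0.0, -1.0]]
force: [0.5, -0.1, 0.3]
opening: 0.276
grasp_force: 30.0
```

```bash
python3 rod.py
```

```text
t 33.33 pos [ 0.5051 -0.1668  0.1101] F [-0.1  0.2  0.4] M [ 0.25 -0.04  0.01] op 0.273 gf 30.0
[[-0.179, 0.984, 0.0], [0.984, 0.179, -0.0], [-0.0, 0.0, -1.0]] [-30.3  29.8 100.    0.   50.2 -40.6]
grip shaker x -0.0286 y -0.2727 z 0.1456 tip y -0.0457
A [(0.06, np.float64(3.0)), (0.09, np.float64(2.9)), (0.12, np.float64(4.1)), (0.15, np.float64(7.6)), (0.18, np.float64(17.7))]
B [(0.06, np.float64(-0.3)), (0.09, np.float64(-1.4)), (0.12, np.float64(-1.2)), (0.15, np.float64(-1.1)), (0.18, np.float64(0.6))]
```

Request:
jog_arm([
  [-0.36,1.97,-0.1],
  [-0.71,3.94,-0.15],
  [-1.07,5.9,-0.2],
  [-1.42,7.87,-0.25],
  [-1.78,9.84,-0.3],
  [-1.96,10.8,-0.3],
  [-1.96,10.8,-0.3],
], turn=[0,0,0,0,0,0,0], grip=[1,1,1,1,1,1,1])

```text
time_s: 34.2
position: [0.4847, -0.0568, 0.1069]
tcp_rot: [[-0.179, 0.984, -0.001], [0.984, 0.179, 0.002], [0.002, -0.001, -1.0]]
force: [-0.5, 3.5, 2.9]
opening: 0.276
grasp_force: 30.0
```

```bash
python3 - <<'E'
from h import *
a=snap('scene');b=snap('side');s=st()
c0=np.array([.4847,.1066]);X=np.array([.984,.178]);Y=np.array([-.178,.984])
q=np.array(s['position'])[:2]-c0;print(q@X,q@Y,q@Y+.227)
# rod between eye plate and clamp, and in front of it: vertical profile along predicted axis
for y in (-.1,-.09,.03,.04,.05,.06,.065,.07,.075,.08):
    P=[*(c0-.029*X+y*Y),.145]
    ua=proj(a,P);ub=proj(b,P)
    ga=a['color'].astype(int).min(2);gb=b['color'].astype(int).min(2)
    print(y,'A',ua.round(1),ga[int(ua[1])-6:int(ua[1])+8,int(round(ua[0]))].tolist(),'B',ub.round(1),gb[int(round(ub[1])),int(ub[0])-7:int(ub[0])+8].tolist())
E
```

```text
t 34.3 pos [ 0.4847 -0.0575  0.1067] F [-0.3  3.2  3.8] M [ 0.87 -0.03 -0.03] op 0.271 gf 30.0
[[-0.178, 0.984, -0.002], [0.984, 0.178, 0.002], [0.002, -0.001, -1.0]] [-2.000e+01  2.750e+01  1.062e+02  1.000e-01  4.650e+01 -3.030e+01]
-0.02920547412644959 -0.1615140090359933 0.0654859909640067
-0.1 A [265.8 170.2] [135, 134, 135, 133, 133, 132, 131, 125, 100, 64, 65, 64, 64, 66] B [287.7 176.3] [122, 124, 123, 122, 125, 126, 125, 125, 126, 123, 125, 125, 133, 137, 136]
-0.09 A [268.2 171.2] [134, 134, 133, 132, 130, 119, 86, 65, 65, 64, 64, 66, 66, 65] B [287.9 178.5] [91, 88, 91, 92, 90, 92, 92, 92, 91, 90, 91, 90, 89, 88, 90]
0.03 A [299.7 183.3] [133, 130, 125, 127, 132, 127, 118, 116, 89, 70, 99, 133, 131, 130] B [291.2 207.7] [36, 39, 41, 37, 37, 39, 36, 38, 42, 40, 42, 41, 43, 42, 41]
0.04 A [302.4 184.4] [132, 131, 127, 127, 131, 130, 122, 114, 83, 79, 116, 132, 133, 135] B [291.6 210.4] [32, 38, 37, 37, 39, 38, 37, 40, 37, 37, 38, 40, 38, 39, 40]
0.05 A [305.2 185.5] [131, 131, 130, 125, 126, 122, 118, 113, 90, 111, 131, 131, 124, 97] B [291.9 213.2] [37, 37, 38, 37, 36, 37, 
[... 175 characters left out ...]
, 37, 36, 38, 37, 41, 46]
0.065 A [309.4 187.1] [132, 134, 133, 131, 127, 121, 108, 94, 103, 91, 101, 105, 114, 114] B [292.4 217.5] [42, 43, 49, 51, 51, 51, 51, 50, 43, 45, 41, 44, 43, 54, 62]
0.07 A [310.8 187.7] [132, 132, 132, 133, 132, 128, 126, 131, 132, 131, 132, 130, 127, 127] B [292.5 218.9] [44, 90, 139, 152, 135, 87, 53, 47, 51, 50, 50, 50, 47, 46, 98]
0.075 A [312.3 188.2] [132, 131, 133, 133, 131, 125, 125, 124, 114, 114, 110, 100, 95, 85] B [292.7 220.4] [40, 95, 142, 152, 114, 74, 64, 55, 51, 52, 50, 56, 53, 58, 127]
0.08 A [313.7 188.8] [71, 81, 111, 130, 128, 118, 83, 71, 71, 71, 72, 71, 70, 72] B [292.9 221.8] [40, 81, 138, 150, 112, 71, 75, 74, 77, 76, 76, 74, 74, 72, 103]
```

```bash
python3 - <<'E'
from h import *
a=snap('scene');ga=a['color'].astype(int).min(2)
c0=np.array([.4847,.1066]);X=np.array([.984,.178]);Y=np.array([-.178,.984])
for y in (-.05,-.04,.03,.04,.05):
    ua=proj(a,[*(c0+.03*X+y*Y),.145]);print('rail',y,ua.round(1),[(r,int(ga[r,int(round(ua[0]))])) for r in range(int(ua[1])-5,int(ua[1])+7)])
for y in (.025,.03,.035,.04,.045,.05,.055,.06):
    ua=proj(a,[*(c0-.029*X+y*Y),.145]);print('rod',y,ua.round(1),[(r,int(ga[r,int(round(ua[0]))])) for r in range(int(ua[1])-4,int(ua[1])+6)])
print([ (proj(a,[*(c0-.029*X+.03*Y),z])[1]).round(2) for z in(.139,.145,.151)])
E
```

```text
rail -0.05 [267.5 183.1] [(178, 64), (179, 65), (180, 65), (181, 76), (182, 102), (183, 105), (184, 75), (185, 58), (186, 66), (187, 66), (188, 67), (189, 66)]
rail -0.04 [270.1 184.1] [(179, 66), (180, 66), (181, 64), (182, 78), (183, 102), (184, 112), (185, 82), (186, 60), (187, 65), (188, 66), (189, 66), (190, 71)]
rail 0.03 [289.1 191.9] [(186, 29), (187, 26), (188, 35), (189, 59), (190, 90), (191, 118), (192, 104), (193, 76), (194, 62), (195, 71), (196, 73), (197, 71)]
rail 0.04 [291.9 193. ] [(187, 72), (188, 77), (189, 84), (190, 85), (191, 88), (192, 104), (193, 113), (194, 81), (195, 50), (196, 30), (197, 22), (198, 22)]
rail 0.05 [294.7 194.1] [(189, 132), (190, 131), (191, 131), (192, 127), (193, 118), (194, 116), (195, 86), (196, 54), (197, 27), (198, 22), (199, 24), (200, 25)]
rod 0.025 [298.3 182.8] [(178, 124), (179, 124), (180, 132), (181, 127), (182, 117), (183, 118), (184, 91), (185, 69), (186, 100), (187, 140)]
rod 0.03 [299.7 183.3] [(179, 126), (180, 127), (181, 132), (182, 128), (183, 118), (184, 116), (185, 87), (186, 69), (187, 99), (188, 132)]
rod 0.035 [301.
[... 201 characters left out ...]
84, 114), (185, 110), (186, 82), (187, 78), (188, 116), (189, 133)]
rod 0.045 [303.8 184.9] [(180, 130), (181, 129), (182, 127), (183, 128), (184, 119), (185, 116), (186, 104), (187, 78), (188, 90), (189, 130)]
rod 0.05 [305.2 185.5] [(181, 131), (182, 126), (183, 125), (184, 123), (185, 115), (186, 113), (187, 94), (188, 110), (189, 130), (190, 131)]
rod 0.055 [306.6 186. ] [(182, 132), (183, 129), (184, 127), (185, 122), (186, 112), (187, 113), (188, 123), (189, 133), (190, 119), (191, 60)]
rod 0.06 [308.  186.6] [(182, 133), (183, 132), (184, 129), (185, 126), (186, 122), (187, 110), (188, 117), (189, 124), (190, 65), (191, 68)]
[np.float64(184.95), np.float64(183.33), np.float64(181.69)]
```

Request:
jog_arm([
  [0,0,-0.1],
  [0,0,-0.2],
  [0,0,-0.2],
], turn=[0,0,0], grip=[1,1,1])

```text
time_s: 34.72
position: [0.485, -0.0588, 0.1047]
tcp_rot: [[-0.179, 0.984, -0.001], [0.984, 0.179, 0.0], [0.0, -0.001, -1.0]]
force: [0.1, 2.0, 1.8]
opening: 0.277
grasp_force: 30.0
```

```bash
cat > rp.py <<'E'
from h import *
a=snap('scene');ga=a['color'].astype(int).min(2);s=st()
c0=np.array([.4847,.1066]);X=np.array([.984,.178]);Y=np.array([-.178,.984])
q=np.array(s['position'])[:2]-c0;print(q@X,q@Y,q@Y+.227)
for y in (.025,.03,.035,.04,.045,.05,.055,.06):
    ua=proj(a,[*(c0-.029*X+y*Y),.145]);print('rod',y,ua.round(1),[(r,int(ga[r,int(round(ua[0]))])) for r in range(int(ua[1])-4,int(ua[1])+6)])
E
python3 rp.py
```

```text
t 34.77 pos [ 0.4851 -0.0588  0.1047] F [-2.1  3.8  3.2] M [0.64 0.06 0.02] op 0.275 gf 30.0
[[-0.179, 0.984, -0.001], [0.984, 0.179, 0.0], [0.0, -0.001, -1.0]] [-20.   27.7 106.2  -0.   46.1 -30.3]
-0.029090849993027513 -0.16282015328927849 0.06417984671072152
rod 0.025 [298.3 182.8] [(178, 123), (179, 124), (180, 128), (181, 120), (182, 116), (183, 104), (184, 77), (185, 88), (186, 135), (187, 140)]
rod 0.03 [299.7 183.3] [(179, 126), (180, 128), (181, 130), (182, 124), (183, 116), (184, 94), (185, 73), (186, 82), (187, 112), (188, 132)]
rod 0.035 [301.  183.9] [(179, 129), (180, 126), (181, 129), (182, 127), (183, 115), (184, 107), (185, 80), (186, 77), (187, 116), (188, 132)]
rod 0.04 [302.4 184.4] [(180, 128), (181, 127), (182, 128), (183, 118), (184, 117), (185, 88), (186, 82), (187, 118), (188, 133), (189, 132)]
rod 0.045 [303.8 184.9] [(180, 131), (181, 128), (182, 127), (183, 128), (184, 122), (185, 110), (186, 81), (187, 79), (188, 116), (189, 131)]
rod 0.05 [305.2 185.5] [(181, 130), (182, 126), (183, 122), (184, 111), (185, 110), (186, 89), (187, 76), (188, 105), (189, 131), (190, 131)]
rod 0.055 [306.6 186. ] [(182, 132), (183, 129), (184, 124), (185, 113), (186, 107), (187, 98), (188, 116), (189, 133), (190, 120), (191, 59)]
rod 0.06 [308.  186.6] [(182, 132), (183, 132), (184, 129), (185, 122), (186, 109), (187, 99), (188, 103), (189, 124), (190, 64), (191, 68)]
```

Request:
jog_arm([
  [-0.18,0.98,0],
  [-0.36,1.97,0],
  [-0.53,2.95,0],
  [-0.62,3.45,0],
  [-0.62,3.45,0],
], turn=[0,0,0,0,0], grip=[1,1,1,1,1])

```text
time_s: 35.4
position: [0.4793, -0.0231, 0.1051]
tcp_rot: [[-0.179, 0.984, 0.001], [0.984, 0.179, 0.001], [0.001, 0.001, -1.0]]
force: [0.4, -0.6, 4.5]
opening: 0.272
grasp_force: 30.0
```

```bash
python3 rp.py
```

```text
t 35.45 pos [ 0.4793 -0.0232  0.1051] F [0.6 0.1 6.9] M [ 0.36 -0.15 -0.01] op 0.273 gf 30.0
[[-0.178, 0.984, 0.0], [0.984, 0.178, 0.001], [0.001, 0.001, -1.0]] [-1.620e+01  2.710e+01  1.075e+02  1.000e-01  4.540e+01 -2.660e+01]
-0.028433663914006358 -0.12674927676597791 0.1002507232340221
rod 0.025 [298.3 182.8] [(178, 123), (179, 125), (180, 132), (181, 131), (182, 122), (183, 109), (184, 82), (185, 77), (186, 121), (187, 141)]
rod 0.03 [299.7 183.3] [(179, 126), (180, 128), (181, 129), (182, 120), (183, 117), (184, 103), (185, 77), (186, 74), (187, 112), (188, 133)]
rod 0.035 [301.  183.9] [(179, 130), (180, 126), (181, 130), (182, 127), (183, 118), (184, 116), (185, 85), (186, 80), (187, 116), (188, 133)]
rod 0.04 [302.4 184.4] [(180, 127), (181, 128), (182, 129), (183, 124), (184, 118), (185, 94), (186, 73), (187, 95), (188, 132), (189, 132)]
rod 0.045 [303.8 184.9] [(180, 131), (181, 128), (182, 127), (183, 126), (184, 117), (185, 117), (186, 89), (187, 84), (188, 117), (189, 131)]
rod 0.05 [305.2 185.5] [(181, 131), (182, 127), (183, 125), (184, 120), (185, 116), (186, 98), (187, 85), (188, 107), (189, 130), (190, 130)]
rod 0.055 [306.6 186. ] [(182, 133), (183, 130), (184, 123), (185, 114), (186, 118), (187, 103), (188, 120), (189, 134), (190, 119), (191, 59)]
rod 0.06 [308.  186.6] [(182, 132), (183, 132), (184, 128), (185, 117), (186, 117), (187, 107), (188, 111), (189, 124), (190, 64), (191, 68)]
```

Request:
jog_arm([
  [-0.18,0.98,0.1],
  [-0.36,1.97,0.1],
  [-0.39,2.15,0.1],
  [-0.41,2.26,0.1],
  [-0.43,2.36,0.1],
  [-0.43,2.36,0.1],
], turn=[0,0,0,0,0,0], grip=[1,1,1,1,1,1])

```text
time_s: 36.2
position: [0.4746, -0.0017, 0.1057]
tcp_rot: [[-0.18, 0.984, -0.001], [0.984, 0.18, -0.002], [-0.002, -0.001, -1.0]]
force: [0.1, -6.6, -0.6]
opening: 0.276
grasp_force: 30.0
```

```bash
python3 - <<'E'
from h import *
a=snap('scene');b=snap('side');s=st()
c0=np.array([.4847,.1066]);X=np.array([.984,.178]);Y=np.array([-.178,.984])
q=np.array(s['position'])[:2]-c0;print(q@X,q@Y)
ga=a['color'].astype(int).min(2)
for y in (.112,.116,.12,.124,.128):
    ua=proj(a,[*(c0-.029*X+y*Y),.145]);print(y,ua.round(1),[int(ga[r,int(round(ua[0]))]) for r in range(int(ua[1])-5,int(ua[1])+6)])
E
```

```text
t 36.3 pos [ 0.4746 -0.0017  0.1057] F [-1.1 -5.9 -0.1] M [-0.99  0.02 -0.01] op 0.269 gf 30.0
[[-0.18, 0.984, -0.001], [0.984, 0.18, -0.002], [-0.001, -0.001, -1.0]] [-1.370e+01  2.680e+01  1.081e+02 -1.000e-01  4.520e+01 -2.390e+01]
-0.02919416313279209 -0.10480341828530307
0.112 [323.  192.4] [87, 64, 63, 65, 85, 109, 97, 68, 62, 70, 70]
0.116 [324.2 192.8] [69, 71, 71, 72, 83, 104, 105, 85, 91, 119, 116]
0.12 [325.4 193.3] [119, 125, 136, 136, 128, 106, 97, 111, 136, 133, 129]
0.124 [326.5 193.7] [136, 136, 136, 136, 136, 130, 125, 131, 135, 132, 120]
0.128 [327.7 194.2] [136, 137, 137, 138, 134, 128, 128, 134, 129, 113, 121]
```

Request:
jog_arm([
  [-0.03,0.15,0],
  [-0.05,0.3,0],
  [-0.05,0.3,0],
], turn=[0,0,0], grip=[1,1,1])

```text
time_s: 36.67
position: [0.4747, -0.0018, 0.1057]
tcp_rot: [[-0.182, 0.983, -0.0], [0.983, 0.182, -0.007], [-0.007, -0.002, -1.0]]
force: [-2.4, -16.2, -2.3]
opening: 0.274
grasp_force: 30.0
```

```bash
python3 - <<'E'
from h import *
a=snap('scene');b=snap('side');s=st()
c0=np.array([.4847,.1066]);X=np.array([.984,.178]);Y=np.array([-.178,.984])
q=np.array(s['position'])[:2]-c0;print(q@X,q@Y)
E
```

```text
t 36.77 pos [ 0.4747 -0.0018  0.1057] F [ -1.9 -16.3  -1.9] M [-2.65  0.22 -0.09] op 0.273 gf 30.0
[[-0.181, 0.983, -0.0], [0.983, 0.181, -0.007], [-0.006, -0.002, -1.0]] [-13.5  26.7 108.1  -0.5  45.1 -23.5]
-0.029133013353857682 -0.10489078556177785
```

Request:
jog_arm([
  [0.05,-0.3,0],
  [0.05,-0.3,0],
  [0.05,-0.3,0],
  [0.05,-0.3,0],
  [0.05,-0.3,0],
  [0.05,-0.3,4],
  [0.05,-0.3,9],
  [0,0,14],
  [-1,5,14],
  [-2,10,14],
  [-3,15,14],
  [-3.6,19.6,14],
], turn=[0,0,0,0,0,0,0,10,20,30,40,50], grip=[1,0.8,0.45,0.45,0.45,0.45,0.45,0.45,0.45,0.45,0.45,0.45])

```text
time_s: 38.28
position: [0.4374, 0.2003, 0.2461]
tcp_rot: [[-0.872, 0.49, -0.0], [0.49, 0.872, 0.001], [0.0, 0.0, -1.0]]
force: [1.0, -0.2, -0.7]
opening: 0.553
grasp_force: 0.0
```

Request:
jog_arm([
  [0,0,0],
  [0,0,0],
  [0,0,0],
  [0,0,0],
  [0,0,0],
  [0,0,0],
], turn=[10,20,30,40,41,41], grip=[0.45,0.45,0.45,0.45,0.45,0.45])

```text
time_s: 39.02
position: [0.4382, 0.1986, 0.2459]
tcp_rot: [[-0.981, -0.194, -0.0], [-0.194, 0.981, 0.0], [0.0, 0.0, -1.0]]
force: [0.0, 0.6, 0.2]
opening: 0.55
grasp_force: 0.0
```

```bash
python3 - <<'E'
from h import *
w=snap('wrist','w12.png');s=st();R=np.array(s['tcp_rot']);print('yaw',np.degrees(np.arctan2(R[1,0],R[0,0])))
k=[.4388,.198];X=np.array([.984,.178]);Y=np.array([-.178,.984])
for z in (.2065,): print([proj(w,[*(np.array(k)+dx*X+dy*Y),z]).round(1).tolist() for dx,dy in((0,0),(.026,0),(-.026,0),(0,.006),(0,-.006))])
g=w['color'].max(2)
for r in range(140,225,4): print(r,''.join('#' if x<75 else '+' if x<150 else '.' for x in g[r,215:300]))
E
```

```text
t 39.08 pos [0.4383 0.1985 0.2459] F [-0.5  0.   0.6] M [ 0.08 -0.15  0.03] op 0.551 gf 0.0
[[-0.981, -0.194, -0.0], [-0.194, 0.981, 0.0], [0.0, 0.0, -1.0]] [ 11.   15.1  98.1   0.   66.7 -90.2]
yaw -168.78979830418902
[[257.4, 200.2], [257.0, 228.9], [257.9, 169.8], [264.6, 200.3], [250.3, 200.1]]
140 .....................................................................................
144 .....................................................................................
148 .....................................................................................
152 .....................................................................................
156 ################++...................................................................
160 ################++...................................................................
164 #################+...............++++++++++++++++++++................................
168 #################+..............+++++###########++++++...............................
172 #################+..................+############+..........................
[... 479 characters left out ...]
###++++++++++....+####################+...............................
200 ################++++++++++++....+####################+...............................
204 ###############+++++++++++++.....+##################+................................
208 #############+++++++++++++++........+############+...................................
212 ############+............+++........++##########++...................................
216 ############+............+++........++##########++...................................
220 ############+............+++........++##########++...................................
224 ############+............+++.........+##########+...................................+
```

Request:
jog_arm([
  [0,0,-4],
  [0,0,-8],
  [0,0,-10.2],
  [0,0,-10.2],
  [0,0,-10.2],
  [0,0,-10.2],
  [0,0,-10.2],
  [0,0,-10.2],
  [0,0,-10.2],
  [0,0,-10.2],
], turn=[0,0,0,0,0,0,0,0,0,0], grip=[0.45,0.45,0.45,0.45,0.75,1,1,1,1,1])

```text
time_s: 40.33
position: [0.439, 0.1982, 0.1445]
tcp_rot: [[-0.981, -0.196, 0.001], [-0.196, 0.981, -0.0], [-0.001, -0.001, -1.0]]
force: [0.2, -2.5, 4.5]
opening: 0.231
grasp_force: 30.0
```

Request:
jog_arm([
  [0,0,-0.03],
  [0,0,-0.06],
  [0,0,-0.09],
  [0,0,-0.12],
  [0,0,-0.15],
  [0,0,-0.18],
  [0,0,-0.21],
  [0,0,-0.21],
], turn=[-10,-20,-30,-40,-50,-60,-70,-70], grip=[1,1,1,1,1,1,1,1])

```text
time_s: 41.32
position: [0.4389, 0.198, 0.1423]
tcp_rot: [[-0.519, 0.855, 0.001], [0.855, 0.519, -0.001], [-0.001, 0.0, -1.0]]
force: [-0.1, -3.1, 6.7]
opening: 0.234
grasp_force: 30.0
```

```bash
python3 - <<'E'
from h import *
s=st();R=np.array(s['tcp_rot']);print('yaw-home',np.degrees(np.arctan2(R[1,0],R[0,0]))%360-10.15)
E
```

```text
t 41.33 pos [0.4389 0.198  0.1423] F [-0.1 -3.1  6.7] M [-0.52 -0.09 -0.05] op 0.234 gf 30.0
[[-0.519, 0.855, 0.001], [0.855, 0.519, -0.001], [-0.001, 0.0, -1.0]] [ 1.100e+01  2.350e+01  1.053e+02 -1.000e-01  5.110e+01 -2.020e+01]
yaw-home 111.1207032790869
```

Request:
jog_arm([
  [0,0,-0.03],
  [0,0,-0.06],
  [0,0,-0.09],
  [0,0,-0.12],
  [0,0,-0.15],
  [0,0,-0.18],
  [0,0,-0.21],
  [0,0,-0.23],
  [0,0,-0.25],
], turn=[-10,-20,-30,-40,-50,-60,-70,-80,-88], grip=[1,1,1,1,1,1,1,1,1])

```text
time_s: 42.45
position: [0.4386, 0.198, 0.1399]
tcp_rot: [[0.838, 0.546, 0.0], [0.546, -0.838, -0.001], [-0.0, 0.001, -1.0]]
force: [-0.9, -2.8, 7.0]
opening: 0.232
grasp_force: 30.0
```

```bash
python3 wing.py
```

```text
t 42.45 pos [0.4386 0.198  0.1399] F [-0.9 -2.8  7. ] M [-0.52  0.13  0.09] op 0.232 gf 30.0
[[0.838, 0.546, 0.0], [0.546, -0.838, -0.001], [-0.0, 0.001, -1.0]] [ 1.100e+01  2.380e+01  1.055e+02 -1.000e-01  5.080e+01  6.800e+01]
tool yaw 33.08 from home 22.93
178 ............................+++++................................+
182 ..........................+++++++++++++++++.......................
186 ........................++++++++++++++++++++++++++++..............
190 ......................++++++++++++++++++++++++++++++++............
194 .....................++++++++++++++++++++++++++++++++++...........
198 ...................+++++++++++++++++++++++++++++++++++++..........
202 .................++++++###################+++++++++++++++.........
206 ...............+++++++######################+++++++++++++++.......
210 ....................++#####################+........+++++++.....+#
214 .....................++#####################+.................+###
218 ..+++++..............+######################++..............+#####
222 ++#############++..++#########################+++..+##############
226 +#################################################################
230 ##################################################################
234 ##################################################################
238 ##################################################################
242 ##################################################################
246 ##################################################################
[[246.1, 242.8], [270.2, 242.8]]
[[245.7, 211.5], [270.5, 211.5]]
```

Request:
jog_arm([
  [0,0,-0.02],
  [0,0,-0.04],
  [0,0,-0.05],
  [0,0,-0.05],
], turn=[-8,-16,-21,-21], grip=[1,1,1,1])

```text
time_s: 43.0
position: [0.4386, 0.1981, 0.1397]
tcp_rot: [[0.977, 0.213, 0.001], [0.213, -0.977, -0.001], [0.0, 0.001, -1.0]]
force: [-1.8, -3.5, 9.1]
opening: 0.232
grasp_force: 30.0
```

```bash
python3 wing.py
```

```text
t 43.0 pos [0.4386 0.1981 0.1397] F [-1.8 -3.5  9.1] M [-0.47  0.21  0.03] op 0.232 gf 30.0
[[0.977, 0.213, 0.001], [0.213, -0.977, -0.001], [0.0, 0.001, -1.0]] [ 1.100e+01  2.380e+01  1.055e+02 -1.000e-01  5.070e+01  8.870e+01]
tool yaw 12.32 from home 2.17
178 ............................................................+++++.
182 .....................+++++++++++++++++++++++++++.............++++.
186 ....................+++++++++++++++++++++++++++++..............+..
190 ...................+++++++++++++++++++++++++++++++................
194 ..................+++++++++++++++++++++++++++++++++...............
198 .................+++++++++++++++#####+++++++++++++++..............
202 .................+++++++###################++++++++++.............
206 ......................++###################++.....................
210 ......................+####################+......................
214 ......................+#####################+.....................
218 ..++++++.............+#######################+.............+++++++
222 ++#############+...++#########################+++..+##############
226 +################+################################################
230 ##################################################################
234 ##################################################################
238 ##################################################################
242 ##################################################################
246 ##################################################################
[[246.4, 243.0], [270.5, 243.0]]
[[246.0, 211.7], [270.8, 211.7]]
```

Request:
jog_arm([
  [0,0,0],
  [0,0,0],
  [0,0,0],
], turn=[-3,-6,-6], grip=[1,1,1])

```text
time_s: 43.42
position: [0.439, 0.1982, 0.1397]
tcp_rot: [[0.994, 0.111, 0.002], [0.111, -0.994, -0.001], [0.001, 0.001, -1.0]]
force: [0.0, -3.6, 8.1]
opening: 0.233
grasp_force: 30.0
```

```bash
python3 wing.py | head -3; python3 - <<'E'
from h import *
a=snap('scene');c0=np.array([.4847,.1066]);X=np.array([.984,.178]);Y=np.array([-.178,.984])
ga=a['color'].astype(int).min(2)
for y in (.112,.116,.12,.124,.128):
    ua=proj(a,[*(c0-.029*X+y*Y),.145]);print(y,ua.round(1),[int(ga[r,int(round(ua[0]))]) for r in range(int(ua[1])-5,int(ua[1])+6)])
E
```

```text
t 43.42 pos [0.439  0.1982 0.1397] F [ 0.  -3.6  8.1] M [-0.47  0.09  0.14] op 0.233 gf 30.0
[[0.994, 0.111, 0.002], [0.111, -0.994, -0.001], [0.001, 0.001, -1.0]] [ 1.100e+01  2.380e+01  1.055e+02 -1.000e-01  5.070e+01  9.470e+01]
tool yaw 6.37 from home -3.78
0.112 [323.  192.4] [49, 63, 64, 64, 79, 105, 99, 73, 57, 69, 68]
0.116 [324.2 192.8] [70, 69, 69, 72, 79, 98, 106, 83, 83, 117, 113]
0.12 [325.4 193.3] [118, 124, 134, 133, 128, 109, 94, 101, 134, 132, 127]
0.124 [326.5 193.7] [135, 134, 134, 135, 134, 129, 123, 129, 133, 131, 118]
0.128 [327.7 194.2] [134, 135, 134, 135, 133, 126, 125, 133, 128, 111, 118]
```

Request:
jog_arm([
  [0,0,0],
  [0,0,0],
  [0,0,0],
  [0,0,0],
], turn=[-4,-4,-4,-2], grip=[1,1,1,1])

```text
time_s: 44.02
position: [0.4394, 0.1982, 0.1397]
tcp_rot: [[0.997, 0.077, 0.002], [0.077, -0.997, -0.001], [0.002, 0.001, -1.0]]
force: [-0.4, -2.7, 7.3]
opening: 0.234
grasp_force: 30.0
```

```bash
python3 wing.py
```

```text
t 44.02 pos [0.4394 0.1982 0.1397] F [-0.4 -2.7  7.3] M [-0.46  0.    0.1 ] op 0.234 gf 30.0
[[0.997, 0.077, 0.002], [0.077, -0.997, -0.001], [0.002, 0.001, -1.0]] [ 1.100e+01  2.380e+01  1.054e+02 -1.000e-01  5.060e+01  9.660e+01]
tool yaw 4.44 from home -5.71
178 ........................................................++........
182 ......................+++++++++++++++++++++++............+........
186 ..................++++++++++++++++++++++++++++....................
190 .................++++++++++++++++++++++++++++++...................
194 ................++++++++++++++++++++++++++++++++..................
198 ...............++++++++++++++++++++++++++++++++++.................
202 ..............++++++++################+++++++++++.................
206 .............+++++++###################++.........................
210 ...................+####################+............+++++++++++++
214 ..................+#####################+.........................
218 ...+++++++........+#######################++...............++++++.
222 ++#############++.+#########################++++...+##############
226 +###############++###############################++###############
230 ###############################################+##################
234 ##################################################################
238 ##################################################################
242 ##################################################################
246 ##################################################################
[[246.5, 242.8], [270.6, 242.8]]
[[246.1, 211.4], [271.0, 211.4]]
```

Request:
jog_arm([
  [0,0,0],
  [0,0,0],
  [0,0,0],
  [0,0,0],
  [0,0,4],
  [0,0,9],
  [0,0,13],
  [0,0,13],
  [0,0,13],
], turn=[0,0,0,0,0,0,0,6,6], grip=[0.6,0.45,0.45,0.45,0.45,0.45,0.45,0.45,0.45])

```text
time_s: 45.2
position: [0.4382, 0.1985, 0.2691]
tcp_rot: [[0.984, 0.178, 0.0], [0.178, -0.984, 0.0], [0.0, -0.0, -1.0]]
force: [0.0, -0.2, 0.1]
opening: 0.55
grasp_force: 0.0
```

```bash
python3 - <<'E'
from h import *
a=snap('scene','a13.png');b=snap('side','b13.png');w=snap('wrist','w13.png');s=st()
c0=np.array([.4847,.1066]);X=np.array([.984,.178]);Y=np.array([-.178,.984])
g=w['color'].max(2)
for r in range(156,224,4): print(r,''.join('#' if x<75 else '+' if x<150 else '.' for x in g[r,220:300]))
k=c0-.029*X+.098*Y
print('knob pred',[proj(w,[*(k+d*X),.201]).round(1).tolist() for d in(-.026,0,.026)])
# jar cap: white blob near prediction
print('cap pred',proj(w,[*(c0+.003*X),.185]).round(1),proj(w,[*(c0+.023*X),.185]).round(1))
u,v=proj(w,[*(c0+.003*X),.185]).astype(int)
for r in range(v-30,v+30,4): print(r,' '.join('%3d'%x for x in w['color'][r,u-33:u+34:4].min(1)))
h=cv2.cvtColor(a['color'],cv2.COLOR_BGR2HSV)
ua=proj(a,[*(c0+.003*X),.135]);print('jar A',ua,a['color'][int(ua[1])-16:int(ua[1])+18:3,int(ua[0])].tolist())
gc=[*(c0-.029*X-.105*Y),.145];ua=proj(a,gc);ub=proj(b,gc);print('gripA',ua.round(1),a['color'][int(ua[1])-3:int(ua[1])+4:3,int(ua[0])-3:int(ua[0])+4:3].max(2).tolist())
E
```

```text
t 45.35 pos [0.4378 0.1983 0.2681] F [-0.4 -0.4  0.3] M [ 0.01 -0.01 -0.02] op 0.552 gf 0.0
[[0.984, 0.178, -0.002], [0.178, -0.984, -0.0], [-0.002, -0.0, -1.0]] [11.  13.7 96.3  0.  70.1 90.8]
156 ....................................................................+###########
160 .............................+++++++#######++++++..............+################
164 ............................+++++############++++..............+################
168 .................................+##########+..................+################
172 .................................+##########+.................++++++++++++++++++
176 ..............................++##############++................................
180 .............................++################++...............................
184 .............................+##################+...............................
188 .............................+##################+...............................
192 .............................++################++...............................
196 ................................++##########++......
[... 1294 characters left out ...]
  81 219 231 231 231 232 232 232 231 231 220  53  97  79  78
163  51  74  74 184 230 231 231 231 231 231 231 231 156  50 120  79  77
167  56  56  58  90 225 230 230 230 230 230 230 188  56  55 112  79  78
171  76  77  76  77 107 217 228 229 229 227 161  79  76  76 129  92  92
175 180 181 180 181 181 180 183 193 188 181 181 181 181 181 180 180 179
179 188 188 188 188 188 188 188 187 187 187 187 186 186 186 186 186 185
jar A [285.65512627 187.33592318] [[130, 145, 148], [131, 147, 151], [118, 134, 136], [72, 80, 83], [63, 74, 83], [27, 40, 60], [94, 100, 103], [62, 68, 69], [72, 81, 84], [64, 74, 79], [18, 31, 50], [23, 30, 40]]
gripA [264.5 169.7] [[24, 24, 129], [17, 27, 138], [85, 136, 80]]
```

```bash
python3 -c "
from rig import *
print(hand_in())"
```

```text
the job is handed in; nothing more can be done
None
```

The job is handed in, and `hand_in()` gave no verdict. The knob was rocked free and backed off half a turn. The only specimen jar I found stands upright in front of the rail. The bar is in with its grip home against the eye plate, and the knob is screwed down tight on it at about 45 s.

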